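# Read and pack a painting kit of colour pots

### The arm

A 7-joint arm with a two-finger parallel gripper is mounted at the origin on the work surface. World frame = base frame: x ahead of the robot, y to its left, z up, the work surface at z = 0. Lengths are in m, angles in degrees, forces in N, time in s.
With the tool pointing down it reaches from about 0.425 to 0.875 m from the base axis. Payload 4.7 kg.
Tool frame: the origin (TCP) lies at the very end of the fingers, on their centre line; the grasp point (between the pads) lies 19 mm behind it; z points along the fingers, y is the line along which they close (so a half turn about z gives the same grasp; the last joint's range is limited). The gripper opens to 87 mm and grips with 3 to 60 N. Pads are 19 mm wide; open, the fingers measure 117 mm over their backs; the gripper's body (75 mm by 190 mm) begins 51 mm behind the grasp point.
Start: joints at [70.308, 18.392, -4.016, 83.108, 1.295, 78.541, -3.26], TCP at [0.228, -0.609, 0.223] pointing down, gripper open.
Joint ranges: [-163.93, 163.93], [-17.29, 119.83], [-79.2, 71.16], [3.27, 140.29], [-89.18, 269.18], [5.43, 117.66], [-154.24, 154.24]. Speed limits (degrees/s): [147.25, 147.25, 180, 180, 180, 180, 180].

### API

Orientations are given as [roll, pitch, yaw] about the fixed x, y, z axes, in that order (R = Rz(yaw) Ry(pitch) Rx(roll)).
In Python, from cell import get_obs, eyes, env gives the robot as it stands.
- The arm moves only by the tool servo_tool, never from a script. Its argument "series" is a list that holds one entry, the list of rows, each a list of 7 numbers: the shift along the tool's x, y, z in units of 300 mm (1.0 is 300 mm), then the turn, a rotation vector about the tool's x, y, z in units of pi rad (1.0 is pi rad), then the opening, from 0 (shut) to 1 (fully open). In form: [[[tx, ty, tz, wx, wy, wz, gripper], ...]]. A call has 1 to 12 rows; each row is the pose to reach, as a shift and turn from the pose commanded when the call began, along the tool's axes at that moment, turning the shorter way round; what a row does not reach only later rows make up. A row lasts 1/12 s, in which the tool goes at most 41.7 mm and 7.16 degrees, less where a joint would pass 70% of its speed; a pose out of reach is approached as far as the arm can. A call with a number of a shift or a turn outside -1 to 1 is refused whole. A call with a gripper value outside its range is refused whole. The fingers move at their own pace and stop on an object; "grip_force" is the grip in N (left out, the last holds). Time passes only in rows, so rows that repeat a pose let the fingers close. It gives the time, the measured TCP pose, the force, the opening and the grip force at its end, in the units of the state.
- get_obs(): the state, without advancing time (a new reading comes with each control period).
- eyes.read_camera(name): name is "side" or "top"; returns a dict with "frame" (400x640x3 uint8, red, green, blue), "depth" (400x640 float32, m along the optical axis (not along the pixel's ray), 0 where there is no reading), "fx", "fy", "cx", "cy" (pixels), "origin" and "rotation" of the camera in the world. Camera axes: x right, y down, z forward; pixel columns grow to the right and rows downward; lengths in m; the calibration is good to about 2 mm. A picture is of the moment at which its call begins.
- env.sign_off(): hands the job in; it is judged then, once.
The state is a dict: "time_s": time; "qpos": joint angles; "joint_velocities": joint speeds; "effort": joint torques, N m; "tool_pos": TCP position; "tool_rot": TCP orientation; "force": force on the tool from outside, world axes, zero at the start; "wrist_torque": the same for the moment, N m; "grip_width": finger opening in m; "grasp_force": force on a finger pad.
Only numpy, scipy, OpenCV 4.12 (cv2) and the standard library are available. Lean on these libraries where they do the work, as an engineer would, in place of code of your own. Each camera call takes 0.05 s, during which the arm holds its last target. There are 200 camera calls.

### The job

First swing the padded cradle out to the side, as far as its outer stop, to uncover the reading rack. Stand every paint pot in the rack well that matches its diameter, right down on the well's floor, with its code patch facing straight towards the reader block; when all are in, press the reader's orange button fully down to log the kit and let it go. Then move all the pots into the shallow kit tray, standing upright on its floor, and leave the snowman, evergreens, glass sphere and chrome ring undisturbed.

Things in the scene. Friction and masses are not known exactly. Their poses are not given: they have to be found in the camera images.
- rack: Reading rack, fixed: a brown wooden block 95 (x) x 246 (y) x 26 mm high with a graded row of four round blind wells along its y axis, varnished slippery. Origin: centre of its underside, on the shelf. Its +x axis points straight at the reader block, square to the row.
- rack_hole0 (a point): Centre of the mouth of the smallest well, level with the rack's top (26 mm above the shelf): diameter 37 mm, chamfered 2 mm, 18 mm deep with a flat floor. It is the well for the 34 mm pot. Axes as the rack's.
- rack_hole1 (a point): Centre of the mouth of the second smallest well, level with the rack's top (26 mm above the shelf): diameter 45 mm, chamfered 2 mm, 18 mm deep with a flat floor. It is the well for the 42 mm pot. Axes as the rack's.
- rack_hole2 (a point): Centre of the mouth of the second largest well, level with the rack's top (26 mm above the shelf): diameter 53 mm, chamfered 2 mm, 18 mm deep with a flat floor. It is the well for the 50 mm pot. Axes as the rack's.
- rack_hole3 (a point): Centre of the mouth of the largest well, level with the rack's top (26 mm above the shelf): diameter 61 mm, chamfered 2 mm, 18 mm deep with a flat floor. It is the well for the 58 mm pot. Axes as the rack's.
- pot_red: Loose red paint pot, upright cylinder 34 mm across, 62 mm tall (upper 19 mm: black lid, same width; smooth foot slides easily), 60 g +-30 %. May be absent. Origin: centre of its underside, z up. Its +x points out through the code patch (white label, black bars, 20 mm wide, on one side); a white strip 8 mm wide runs from it up the side and over the lid to the centre, visible from above.
- pot_red_code (a point): Middle of the code patch of the red pot, on the pot's side 17 mm from the axis and 27 mm above its underside. Absent with the pot.
- pot_yellow: Loose yellow paint pot, upright cylinder 42 mm across, 62 mm tall (upper 19 mm: black lid, same width; smooth foot slides easily), 90 g +-30 %. May be absent. Origin: centre of its underside, z up. Its +x points out through the code patch (white label, black bars, 20 mm wide, on one side); a white strip 8 mm wide runs from it up the side and over the lid to the centre, visible from above.
- pot_yellow_code (a point): Middle of the code patch of the yellow pot, on the pot's side 21 mm from the axis and 27 mm above its underside. Absent with the pot.
- pot_green: Loose green paint pot, upright cylinder 50 mm across, 62 mm tall (upper 19 mm: black lid, same width; smooth foot slides easily), 130 g +-30 %. May be absent. Origin: centre of its underside, z up. Its +x points out through the code patch (white label, black bars, 20 mm wide, on one side); a white strip 8 mm wide runs from it up the side and over the lid to the centre, visible from above.
- pot_green_code (a point): Middle of the code patch of the green pot, on the pot's side 25 mm from the axis and 27 mm above its underside. Absent with the pot.
- pot_blue: Loose blue paint pot, upright cylinder 58 mm across, 62 mm tall (upper 19 mm: black lid, same width; smooth foot slides easily), 170 g +-30 %. May be absent. Origin: centre of its underside, z up. Its +x points out through the code patch (white label, black bars, 20 mm wide, on one side); a white strip 8 mm wide runs from it up the side and over the lid to the centre, visible from above.
- pot_blue_code (a point): Middle of the code patch of the blue pot, on the pot's side 29 mm from the axis and 27 mm above its underside. Absent with the pot.
- reader: Code reader, fixed: grey imager block 45 (x) x 220 (y) x 60 mm high on two feet, standing along the far side of the rack, parallel to its row, 107 to 116 mm behind the row (centre to centre). Its long dark window with a red line looks along its -x, at the rack. Origin: centre of its underside.
- tray_in (a point): Kit tray, fixed: shallow open plywood tray 200 (x) x 160 (y) x 30 mm high outside, walls 4 mm, no dividers. This point: centre of its inner floor, about 4 mm above the shelf; axes along its sides.
- trigger (a joint): Orange round push button, 26 mm across, on top of the reader: 0 released, 0.006 m fully down, springs back; about 4 N to bottom. It counts as pressed beyond 0.004.
- trigger_top (a point): Centre of the button's top face; it is pushed straight down.
- stand: Post of the aluminium swing arm, fixed: 18 mm post on a 68 mm round foot, 164 mm tall, near the end of the rack where the largest well is. Origin: centre of the foot's underside, on the arm's vertical swing axis.
- swing (a joint): Angle of the swing arm about its post: grows clockwise seen from above; near 0 the cradle hangs over the larger wells, 2.0 rad is the outer stop, cradle out to the side. Friction about 0.12 N m; stays where left; its elbow is clamped. The arm lies 119 to 165 mm above the shelf and ends, 190 mm from the post, in a round wine-red padded cradle 88 mm across, 20 mm thick.
- swing_knob (a point): Middle of the black upright knob on the swing arm, 125 mm from the post axis: 24 mm in diameter, 32 mm tall, its middle 184 mm and its top 200 mm above the shelf; below it, 164 mm up, is the arm. Fixed to the arm: pinch it from above, or push it, to swing the arm.
- snowman: Bystander: white porcelain snowman, 68 mm across, 142 mm tall, loose and easily tipped. Origin: centre of its underside.
- evergreens: Bystander: green resin evergreen cluster on a white disc 90 mm across, about 125 mm tall, loose. Origin: centre of its underside.
- base_ring: Bystander: chrome base ring, 84 mm outside, 54 mm inside, 18 mm high, loose, carrying the glass sphere. Origin: centre of its underside.
- globe_center (a point): Bystander: centre of the frosted glass sphere, 76 mm in diameter, resting loose on the chrome ring.
Not all that is in view belongs to the job. What is shaped like the pot_yellow but pink or purple is not meant.

How it is judged (in metres and radians):
On the way, in this order (a step that is already met when the one before it is completed fails the run):
1. the cradle is swung out to within 0.2 rad of its outer stop (before the last pot is in) (value of joint swing above 1.8 rad), for 0.2 s.
2. every pot present stands in the well of its own diameter, down on the floor, code patch towards the reader (horizontal distance between pot_red and rack_hole0 below 0.005 m and z of pot_red in the frame of rack_hole0 below -0.014 m and angle between each of pot_red, pot_yellow, pot_green, pot_blue's own z axis and vertical below 0.12 rad and angle between the x axis of each of pot_red, pot_yellow, pot_green, pot_blue and the x axis of rack, either way round below 0.26 rad and x of pot_red_code in the frame of rack_hole0 above 0.01 m and horizontal distance between pot_yellow and rack_hole1 below 0.005 m and z of pot_yellow in the frame of rack_hole1 below -0.014 m and x of pot_yellow_code in the frame of rack_hole1 above 0.01 m and horizontal distance between pot_green and rack_hole2 below 0.005 m and z of pot_green in the frame of rack_hole2 below -0.014 m and x of pot_green_code in the frame of rack_hole2 above 0.01 m and horizontal distance between pot_blue and rack_hole3 below 0.005 m and z of pot_blue in the frame of rack_hole3 below -0.014 m and x of pot_blue_code in the frame of rack_hole3 above 0.01 m), for 0.3 s.
3. the orange button is pressed down while all pots stand so (all of step 2 and value of joint trigger above 0.004 m), for 0.05 s.
At the end, for the whole second after the job is handed in: Each pot present stands still and upright (tilt under 0.12 rad) on the kit tray's floor, its axis within 90 mm (x) and 70 mm (y) of the tray's middle, underside within 6 mm of the floor; button up (under 2 mm); bystanders within 30 mm of their start, upright (x of pot_red in the frame of tray_in between -0.09 and 0.09 m and y of pot_red in the frame of tray_in between -0.07 and 0.07 m and z of each of pot_red, pot_yellow, pot_green, pot_blue in the frame of tray_in below 0.006 m and angle between each of pot_red, pot_yellow, pot_green, pot_blue's own z axis and vertical below 0.12 rad and x of pot_yellow in the frame of tray_in between -0.09 and 0.09 m and y of pot_yellow in the frame of tray_in between -0.07 and 0.07 m and x of pot_green in the frame of tray_in between -0.09 and 0.09 m and y of pot_green in the frame of tray_in between -0.07 and 0.07 m and x of pot_blue in the frame of tray_in between -0.09 and 0.09 m and y of pot_blue in the frame of tray_in between -0.07 and 0.07 m and value of joint trigger below 0.002 m and linear speed of each of pot_red, pot_yellow, pot_green, pot_blue below 0.02 m/s and distance of each of snowman, evergreens, base_ring, globe_center from where it was at the start of the episode below 0.03 m and angle between each of snowman, evergreens's own z axis and vertical below 0.2 rad); the robot touches nothing.
It fails at once if snowman moved more than 30 mm (distance of snowman from where it was at the start of the episode above 0.03 m).
It fails at once if evergreens moved more than 30 mm (distance of evergreens from where it was at the start of the episode above 0.03 m).
It fails at once if base_ring moved more than 30 mm (distance of base_ring from where it was at the start of the episode above 0.03 m).
It fails at once if globe_center moved more than 30 mm (distance of globe_center from where it was at the start of the episode above 0.03 m).
It fails at once if a bystander figure is tipped (angle between any of snowman, evergreens's own z axis and vertical above 0.35 rad).
Of pot_red, pot_yellow, pot_green, pot_blue only 3 to 4 are there at a start; the rules pass over those that are not, and their reading is None.
At some moment in a run one of pot_red, pot_yellow, pot_green, pot_blue may be knocked a few centimetres aside while the robot is not near it.
It also fails if it takes over 210 s, if anything falls off the work surface, if the arm or the gripper's body presses on something with over 40 N, if the wrist force passes 120 N, or if a joint passes its speed limit or range.

## Working session

There is one attempt and no reset: what is moved stays moved. The work goes in short steps, Python scripts to look and compute and a tool call to move; the robot and the scene stay as the last step left them, time stands still between calls to the robot, and variables do not carry over. Pictures are saved under pics/ and viewed, at most 14 in all, crops included, and the job is handed in when it is done.

Besides the shell and the picture viewer there is one more tool, called after "Request:" as name(argument=value, ...) on one line, values as JSON. servo_tool: Moves the arm, as the interface text tells. Shifts and turns lie within -1 to 1; 1 stands for 300 mm of shift or pi rad of turn. Its arguments: {"type":"object","properties":{"series":{"type":"array"},"grip_force":{"type":"number"}},"required":["series"]}

```bash
mkdir -p pics; ls; cat > h.py <<'E'
import numpy as np,cv2
from cell import get_obs,eyes,env
def cam(n,save=None):
    c=eyes.read_camera(n)
    if save: cv2.imwrite('pics/'+save,c['frame'][:,:,::-1])
    return c
def cloud(c):
    d=c['depth'];v,u=np.mgrid[:d.shape[0],:d.shape[1]]
    p=np.stack([(u-c['cx'])/c['fx']*d,(v-c['cy'])/c['fy']*d,d],-1)
    return p@np.array(c['rotation']).T+np.array(c['origin'])
def ray(c,u,v,z):
    r=np.array(c['rotation'])@np.array([(u-c['cx'])/c['fx'],(v-c['cy'])/c['fy'],1.])
    o=np.array(c['origin']);return o+r*(z-o[2])/r[2]
E
python3 - <<'E'
from h import *
for n in('top','side'):
    c=cam(n,n+'0.png');print(n,c['fx'],c['cx'],c['cy'],c['origin'],np.round(c['rotation'],3).tolist())
    np.savez('pics/'+n+'0.npz',**c)
print(get_obs())
E
```

```text
pics
top 402.54864740807653 309.92295159352756 199.32693435282957 [0.35644858 0.05284783 1.28460773] [-172.751, -1.436, -88.414]
side 453.9505554116515 324.69978642023506 197.6630552572637 [-0.06196234  0.58866769  1.02840907] [-139.449, -0.602, -133.734]
{'time_s': 0.1, 'qpos': array([70.30831592, 18.43501819, -4.0168898 , 83.16688659,  1.29740847,
       78.54006138, -3.26020902]), 'joint_velocities': array([-0.17652528, -0.02905846, -0.04923651, -0.10756836, -0.01810946,
       -0.05302354, -0.01859794]), 'effort': array([ 1.54096761e-04, -4.92574382e+01, -4.05533239e-01, -3.13400567e+01,
       -6.40205084e-02,  3.94583435e-02,  7.42506336e-05]), 'tool_pos': array([ 0.22741521, -0.60840497,  0.22157773]), 'tool_rot': array([-1.79903403e+02,  7.28636627e-03,  2.05028226e+01]), 'force': array([0.03651017, 0.10300666, 0.68243899]), 'wrist_torque': array([ 0.02024533,  0.01216457, -0.00303717]), 'grasp_force': 0.0, 'grip_width': 0.08702386319317797}
```

```bash
python3 - <<'E'
s=open('h.py').read()
s=s.replace("def cam(n","from scipy.spatial.transform import Rotation as Ro\ndef cam(n").replace("    if save","    c=dict(c);c['rotation']=Ro.from_euler('xyz',c['rotation'],degrees=True).as_matrix()\n    if save")
open('h.py','w').write(s)
E
sed -n 1,12p h.py
```

```text
import numpy as np,cv2
from cell import get_obs,eyes,env
from scipy.spatial.transform import Rotation as Ro
def cam(n,save=None):
    c=eyes.read_camera(n)
    c=dict(c);c['rotation']=Ro.from_euler('xyz',c['rotation'],degrees=True).as_matrix()
    if save: cv2.imwrite('pics/'+save,c['frame'][:,:,::-1])
    return c
def cloud(c):
    d=c['depth'];v,u=np.mgrid[:d.shape[0],:d.shape[1]]
    p=np.stack([(u-c['cx'])/c['fx']*d,(v-c['cy'])/c['fy']*d,d],-1)
    return p@np.array(c['rotation']).T+np.array(c['origin'])
```

View pics/top0.png

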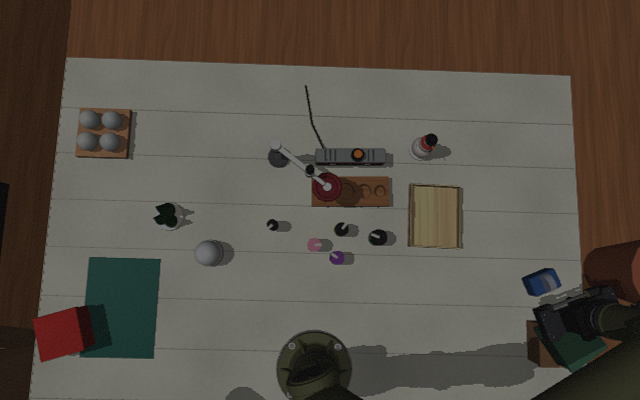

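View pics/side0.png

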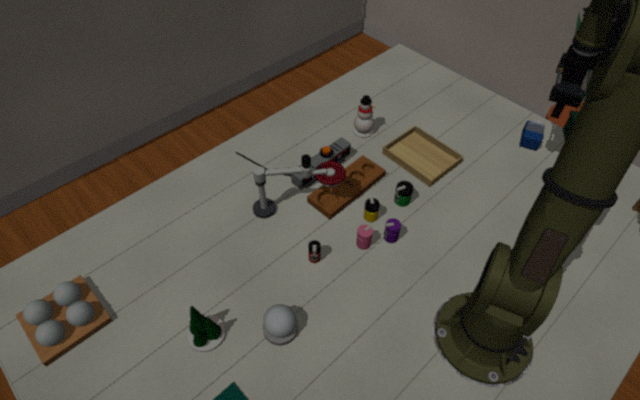

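```bash
python3 - <<'E'
from h import *
c=cam('top');s=cam('side')
f=np.clip(c['frame'].astype(float)*2,0,255).astype(np.uint8)[:,:,::-1]
cv2.imwrite('pics/t1.png',cv2.resize(f[135:275,260:460],None,fx=4,fy=4,interpolation=cv2.INTER_CUBIC))
f=np.clip(s['frame'].astype(float)*2,0,255).astype(np.uint8)[:,:,::-1]
cv2.imwrite('pics/s1.png',cv2.resize(f[120:270,240:440],None,fx=4,fy=4,interpolation=cv2.INTER_CUBIC))
P=cloud(c);
from collections import OrderedDict
for n,(u,v) in dict(red=(273,225),yel=(342,229),grn=(378,237),pink=(315,244),pur=(337,257),btn=(358,155),knob=(310,170),post=(277,157),cradle=(327,187),tray=(435,215),rack=(380,190),globe=(208,252),snow=(430,140),ever=(168,212),shelf=(250,300)).items(): print(n,np.round(P[v,u],3))
for n,(u,v) in dict(red=(314,245),yel=(371,204),grn=(404,187),btn=(326,150),knob=(306,160)).items(): print(n,np.round(cloud(s)[v,u],3))
def m(c,name,mask):
    n,l,st,ce=cv2.connectedComponentsWithStats(mask.astype(np.uint8))
    P=cloud(c)
    for i in range(1,n):
        if st[i,4]>25: print(name,st[i].tolist(),np.round(ce[i],1),np.round(np.median(P[l==i],0),3))
h=cv2.cvtColor(c['frame'],cv2.COLOR_RGB2HSV);H,S,V=cv2.split(h)
# tops at z 62 : connected components by height
z=P[:,:,2]
roi=np.zeros_like(z,bool);roi[200:280,250:420]=1
m(c,'h62',roi&(z>0.045)&(z<0.075))
roi[:]=0;roi[140:215,260:480]=1
m(c,'rack',roi&(z>0.018)&(z<0.034)); m(c,'orange',roi&(H>8)&(H<22)&(S>150)&(V>120));m(c,'knob',roi&(z>.19)&(z<.21))
E
```

```text
red [0.431 0.136 0.059]
yel [ 0.425 -0.073  0.064]
grn [ 0.404 -0.183  0.064]
pink [0.377 0.007 0.063]
pur [ 0.34  -0.06   0.062]
btn [ 0.652 -0.117  0.082]
knob [0.576 0.032 0.201]
post [0.647 0.134 0.039]
cradle [ 0.54  -0.02   0.138]
tray [ 0.482 -0.379  0.003]
rack [ 0.558 -0.2    0.004]
globe [0.345 0.322 0.084]
snow [ 0.689 -0.319  0.143]
ever [0.462 0.457 0.053]
shelf [ 0.199  0.203 -0.003]
red [0.429 0.142 0.066]
yel [ 0.423 -0.066  0.065]
grn [ 0.4   -0.181  0.065]
btn [ 0.652 -0.113  0.08 ]
knob [0.57  0.039 0.2  ]
h62 [266, 219, 12, 12, 101] [271.2 224.4] [0.433 0.142 0.062]
h62 [334, 222, 14, 14, 148] [341.  228.8] [ 0.425 -0.07   0.063]
h62 [370, 229, 17, 17, 225] [378.  237.2] [ 0.403 -0.184  0.062]
h62 [307, 238, 14, 14, 150] [313.4 244.5] [0.376 0.013 0.062]
h62 [330, 251, 14, 14, 157] [336.4 257.7] [ 0.338 -0.057  0.062]
rack [311, 176, 78, 31, 1270] [357.9 192. ] [ 0.535 -0.132  0.026]
rack [409, 183, 5, 32, 72] [410.2 197.6] [ 0.533 -0.291  0.029]
rack [415, 184, 46, 26, 131] [445.5 189.9] [ 0.573 -0.429  0.028]
knob [305, 165, 9, 9, 64] [309.4 168.8] [0.579 0.034 0.2  ]
```

View pics/t1.png

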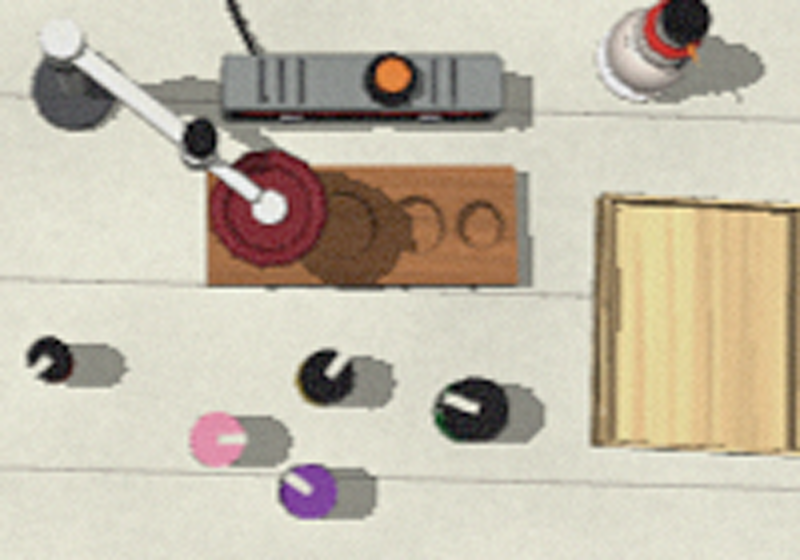

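View pics/s1.png

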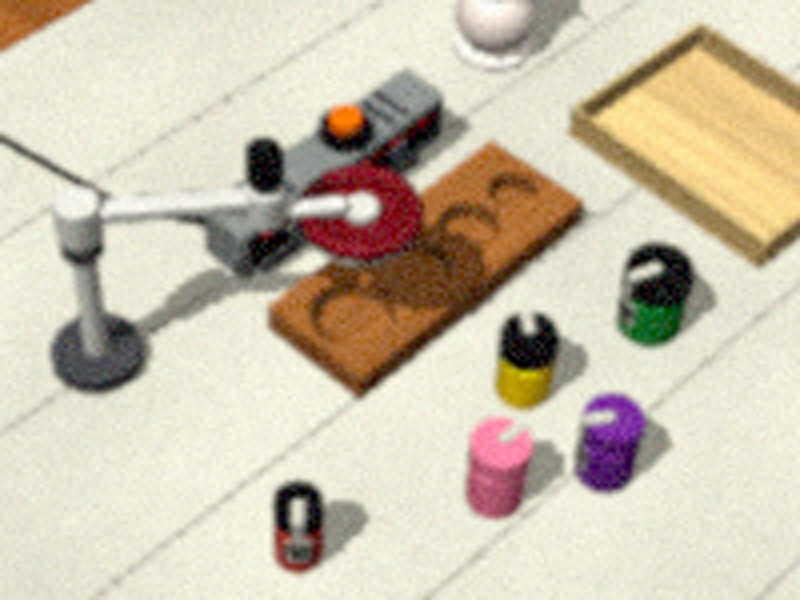

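Top view: red pot (271,224), yellow (341,229), green (378,237); pink (313,244) and purple (336,258) are lookalikes. No blue pot is present: the blue thing at (541,282) is a box. Snowman (425,145), tray (435,215), knob (309,169), button (358,155). The crops confirm the red, yellow and green body colours.

```bash
cat >> h.py <<'E'
def plan(x,y,z,yaw):
    o=get_obs();p=np.array(o['tool_pos']);R=Ro.from_euler('xyz',o['tool_rot'],degrees=True)
    T=Ro.from_euler('xyz',[180,0,yaw],degrees=True)
    s=R.inv().apply(np.array([x,y,z])-p);w=(R.inv()*T).as_rotvec()
    print('shift',np.round(s/.3,3),'rot',np.round(w/np.pi,3),'rows',round(max(np.linalg.norm(s)/.0417,np.degrees(np.linalg.norm(w))/7.16),1))
E
python3 - <<'E'
from h import *
c=cam('top');s=cam('side')
P=cloud(c);z=P[:,:,2]
print('post top',ray(c,260+62/4,135+40/4,.164), 'side',ray(s,240+77/4,120+203/4,.164))
b=ray(c,260+393/4,135+77/4,.08);print('btn',b,P[152:157,356:360,2].mean())
m=np.zeros(z.shape,np.uint8);m[165:215,300:400]=1;m=(m&(z>.016)&(z<.036)).astype(np.uint8)
pts=P[m>0][:,:2].astype(np.float32);print('rack',cv2.minAreaRect(pts))
m=np.zeros(z.shape,np.uint8);m[140:170,310:395]=1;m=(m&(z>.05)&(z<.07)).astype(np.uint8)
print('reader',cv2.minAreaRect(P[m>0][:,:2].astype(np.float32)))
m=np.zeros(z.shape,np.uint8);m[180:255,405:468]=1;m=(m&(z>.015)&(z<.036)).astype(np.uint8)
print('tray',cv2.minAreaRect(P[m>0][:,:2].astype(np.float32)))
Z=np.array
print('z shelf',np.median(z[280:300,200:260]))
plan(.40,-.29,.27,70);plan(.579,.034,.27,120)
E
```

```text
post top [0.65274746 0.13111554 0.164     ] side [0.65172458 0.13194493 0.164     ]
btn [ 0.65456128 -0.11760501  0.08      ] 0.08227199007919868
rack ((0.5673166513442993, -0.09902827441692352), (0.13328193128108978, 0.24614669382572174), 1.845049500465393)
reader ((0.6542109847068787, -0.09520600736141205), (0.045024748891592026, 0.219834566116333), 1.9902633428573608)
tray ((0.4780513644218445, -0.3686506450176239), (0.162458136677742, 0.20045419037342072), 88.67053985595703)
z shelf 9.927573259915778e-05
shift [ 0.91  -0.794 -0.159] rot [-0.    -0.    -0.275] rows 8.8
shift [ 1.848 -1.596 -0.158] rot [-0.    -0.    -0.553] rows 17.6
```

Request:
servo_tool(series=[[[0.91, -0.794, -0.159, 0, 0, -0.275, 1], [0.91, -0.794, -0.159, 0, 0, -0.275, 1], [0.91, -0.794, -0.159, 0, 0, -0.275, 1], [0.91, -0.794, -0.159, 0, 0, -0.275, 1], [0.91, -0.794, -0.159, 0, 0, -0.275, 1], [0.91, -0.794, -0.159, 0, 0, -0.275, 1], [0.91, -0.794, -0.159, 0, 0, -0.275, 1], [0.91, -0.794, -0.159, 0, 0, -0.275, 1], [0.91, -0.794, -0.159, 0, 0, -0.275, 1], [0.91, -0.794, -0.159, 0, 0, -0.275, 1], [0.91, -0.794, -0.159, 0, 0, -0.275, 1]]])

```text
time_s: 1.22
tool_pos: [0.4012, -0.2884, 0.271]
tool_rot: [179.9, 0.1, 70.3]
force: [-1.3, -0.4, 0.8]
grip_width: 0.0869
grasp_force: 0.0
```

```bash
python3 -c "
from h import *
o=get_obs();print(o['tool_pos'],o['tool_rot'])
plan(.577,.032,.25,120)"
```

```text
[ 0.40116944 -0.28835315  0.27098593] [1.79923288e+02 6.82675364e-02 7.02773214e+01]
shift [1.203 0.191 0.069] rot [ 0.     0.001 -0.276] rows 8.8
```

Request:
servo_tool(series=[[[0.99, 0.19, 0.069, 0, 0, -0.276, 1], [0.99, 0.19, 0.069, 0, 0, -0.276, 1], [0.99, 0.19, 0.069, 0, 0, -0.276, 1], [0.99, 0.19, 0.069, 0, 0, -0.276, 1], [0.99, 0.19, 0.069, 0, 0, -0.276, 1], [0.99, 0.19, 0.069, 0, 0, -0.276, 1], [0.99, 0.19, 0.069, 0, 0, -0.276, 1], [0.99, 0.19, 0.069, 0, 0, -0.276, 1], [0.99, 0.19, 0.069, 0, 0, -0.276, 1], [0.99, 0.19, 0.069, 0, 0, -0.276, 1]]])

```text
time_s: 2.05
tool_pos: [0.5549, -0.032, 0.2488]
tool_rot: [-179.9, -0.0, 119.6]
force: [-0.2, -0.4, -0.8]
grip_width: 0.087
grasp_force: 0.0
```

```bash
python3 -c "
from h import *
o=get_obs();print(o['tool_pos'],o['tool_rot'])
plan(.577,.032,.25,120);plan(.577,.032,.176,120)"
```

```text
[ 0.55491405 -0.03202556  0.24880932] [-1.79912313e+02 -1.78016053e-02  1.19615473e+02]
shift [ 0.149  0.169 -0.004] rot [-0.    -0.    -0.002] rows 1.6
shift [0.149 0.17  0.242] rot [-0.    -0.    -0.002] rows 2.4
```

Request:
servo_tool(series=[[[0.149, 0.169, 0, 0, 0, 0, 1], [0.149, 0.169, 0, 0, 0, 0, 1], [0.149, 0.169, 0.1, 0, 0, 0, 1], [0.149, 0.169, 0.242, 0, 0, 0, 1], [0.149, 0.169, 0.242, 0, 0, 0, 1], [0.149, 0.169, 0.242, 0, 0, 0, 0.2], [0.149, 0.169, 0.242, 0, 0, 0, 0.2], [0.149, 0.169, 0.242, 0, 0, 0, 0.2], [0.149, 0.169, 0.242, 0, 0, 0, 0.2], [0.149, 0.169, 0.242, 0, 0, 0, 0.2], [0.149, 0.169, 0.242, 0, 0, 0, 0.2], [0.149, 0.169, 0.242, 0, 0, 0, 0.2]]], grip_force=12)

```text
time_s: 3.05
tool_pos: [0.5773, 0.0334, 0.1776]
tool_rot: [180.0, 0.0, 119.7]
force: [0.2, -0.6, -0.5]
grip_width: 0.0481
grasp_force: 0.0
```

```bash
python3 - <<'E'
from h import *
o=get_obs();print(o['tool_pos'],o['tool_rot'],o['grip_width'])
p=np.array(o['tool_pos']);R=Ro.from_euler('xyz',o['tool_rot'],degrees=True)
c=np.array([.6525,.1315]);d=p[:2]-c;print('r',np.linalg.norm(d))
for a in range(7,120,7):
    a=min(a,112);t=np.radians(-a);q=c+np.array([[np.cos(t),-np.sin(t)],[np.sin(t),np.cos(t)]])@d
    print(a,np.round(R.inv().apply([*(q-p[:2]),0])/.3,3).tolist(),round(a/180,3))
E
```

```text
[0.57725432 0.03336594 0.17759041] [1.79958687e+02 4.35615489e-02 1.19677324e+02] 0.04810833432152993
r 0.12366165333383028
7 [0.047, -0.017, -0.0] 0.039
14 [0.097, -0.027, -0.0] 0.078
21 [0.147, -0.032, -0.0] 0.117
28 [0.197, -0.031, -0.0] 0.156
35 [0.247, -0.023, -0.0] 0.194
42 [0.295, -0.01, -0.0] 0.233
49 [0.342, 0.01, -0.0] 0.272
56 [0.385, 0.035, -0.0] 0.311
63 [0.426, 0.065, -0.0] 0.35
70 [0.462, 0.1, -0.0] 0.389
77 [0.494, 0.139, -0.0] 0.428
84 [0.521, 0.181, -0.0] 0.467
91 [0.543, 0.227, -0.0] 0.506
98 [0.558, 0.274, -0.0] 0.544
105 [0.568, 0.324, -0.0] 0.583
112 [0.572, 0.374, -0.0] 0.622
112 [0.572, 0.374, -0.0] 0.622
```

Request:
servo_tool(series=[[[0, 0, 0, 0, 0, 0, 0], [0, 0, 0, 0, 0, 0, 0], [0, 0, 0, 0, 0, 0, 0], [0, 0, 0, 0, 0, 0, 0], [0.047, -0.017, 0, 0, 0, 0.039, 0], [0.097, -0.027, 0, 0, 0, 0.078, 0], [0.147, -0.032, 0, 0, 0, 0.117, 0], [0.197, -0.031, 0, 0, 0, 0.156, 0], [0.247, -0.023, 0, 0, 0, 0.194, 0], [0.295, -0.01, 0, 0, 0, 0.233, 0], [0.342, 0.01, 0, 0, 0, 0.272, 0], [0.385, 0.035, 0, 0, 0, 0.311, 0]]], grip_force=15)

```text
time_s: 4.05
tool_pos: [0.5322, 0.139, 0.177]
tool_rot: [179.6, -0.2, 63.3]
force: [11.9, -1.5, -8.2]
grip_width: 0.0235
grasp_force: 15.0
```

```bash
python3 - <<'E'
from h import *
o=get_obs();print(o['tool_pos'],o['tool_rot'],o['grip_width'])
p=np.array(o['tool_pos']);R=Ro.from_euler('xyz',o['tool_rot'],degrees=True)
c=np.array([.6525,.1315]);d=p[:2]-c;print('r',np.linalg.norm(d))
for a in range(7,66,7):
    t=np.radians(-a);q=c+np.array([[np.cos(t),-np.sin(t)],[np.sin(t),np.cos(t)]])@d
    print(a,np.round(R.inv().apply([*(q-p[:2]),0])/.3,3).tolist(),round(a/180,3))
E
```

```text
[0.53215413 0.13895106 0.17696435] [179.60792565  -0.20814815  63.34296569] 0.023456141285369235
r 0.12057631520877259
7 [0.046, -0.016, 0.0] 0.039
14 [0.094, -0.027, 0.0] 0.078
21 [0.143, -0.032, 0.0] 0.117
28 [0.192, -0.031, 0.0] 0.156
35 [0.241, -0.024, 0.001] 0.194
42 [0.288, -0.011, 0.001] 0.233
49 [0.333, 0.008, 0.001] 0.272
56 [0.376, 0.032, 0.002] 0.311
63 [0.416, 0.061, 0.002] 0.35
```

Request:
servo_tool(series=[[[0.05, -0.007, 0, 0, 0, 0.039, 0], [0.098, -0.018, 0, 0, 0, 0.078, 0], [0.147, -0.023, 0, 0, 0, 0.117, 0], [0.196, -0.022, 0, 0, 0, 0.156, 0], [0.245, -0.015, 0, 0, 0, 0.194, 0], [0.292, -0.002, 0, 0, 0, 0.233, 0], [0.32, 0.009, 0, 0, 0, 0.256, 0], [0.337, 0.017, 0, 0, 0, 0.272, 0], [0.337, 0.017, 0, 0, 0, 0.272, 0]]])

```text
time_s: 4.8
tool_pos: [0.5785, 0.2296, 0.1769]
tool_rot: [-179.9, -0.0, 14.8]
force: [-1.8, 2.2, 1.5]
grip_width: 0.0235
grasp_force: 15.0
```

```bash
python3 - <<'E'
from h import *
o=get_obs();print(o['tool_pos'],o['tool_rot'],o['force'])
p=np.array(o['tool_pos']);d=p[:2]-[.6525,.1315];print(np.linalg.norm(d),np.degrees(np.arctan2(*d[::-1])))
d=np.array([.5773,.0334])-[.6525,.1315];print(np.degrees(np.arctan2(*d[::-1])))
E
```

```text
[0.57852686 0.2296099  0.17692557] [-1.79879280e+02 -4.38637455e-02  1.47923987e+01] [-1.77378726  2.18159802  1.52247009]
0.12287220266101227 127.01565135745223
-127.47250093836124
```

Request:
servo_tool(series=[[[0.02, -0.008, 0, 0, 0, 0.015, 0], [0.04, -0.015, 0, 0, 0, 0.03, 0], [0.055, -0.019, 0, 0, 0, 0.045, 0], [0.065, -0.021, 0, 0, 0, 0.055, 0], [0.065, -0.021, 0, 0, 0, 0.055, 0]]])

```text
time_s: 5.22
tool_pos: [0.5938, 0.2398, 0.1769]
tool_rot: [-179.9, 0.2, 5.0]
force: [-3.6, 2.0, 3.0]
grip_width: 0.0236
grasp_force: 15.0
```

Request:
servo_tool(series=[[[0.02, -0.008, 0, 0, 0, 0.015, 0], [0.03, -0.01, 0, 0, 0, 0.02, 0], [0.03, -0.01, 0, 0, 0, 0.02, 0], [0.03, -0.01, 0, 0, 0, 0.02, 0]]])

```text
time_s: 5.55
tool_pos: [0.5984, 0.2397, 0.1758]
tool_rot: [179.7, 0.7, 1.4]
force: [-14.0, -5.3, 6.1]
grip_width: 0.0235
grasp_force: 15.0
```

Request:
servo_tool(series=[[[0.01, -0.003, 0, 0, 0, 0.01, 1], [0.01, -0.003, 0, 0, 0, 0.01, 1], [0.01, -0.003, 0, 0, 0, 0.01, 1], [0.01, -0.003, -0.15, 0, 0, 0, 1], [0.01, -0.003, -0.3, 0, 0, 0, 1], [0.01, -0.003, -0.3, 0, 0, 0, 1]]])

```text
time_s: 6.05
tool_pos: [0.61, 0.2445, 0.2749]
tool_rot: [-179.8, -0.6, 1.3]
force: [0.2, 0.6, 1.5]
grip_width: 0.0558
grasp_force: 0.0
```

```bash
cat > look.py <<'E'
from h import *
import sys
def pots(c,zt=.062,roi=None,pr=True):
    P=cloud(c);z=P[:,:,2];V=c['frame'].astype(int)
    m=(abs(z-zt)<.012)&(P[:,:,0]>.3)&(P[:,:,0]<.62)&(P[:,:,1]>-.5)&(P[:,:,1]<.22)
    n,l,st,ce=cv2.connectedComponentsWithStats(m.astype(np.uint8));out=[]
    for i in range(1,n):
        if not 50<st[i,4]<500: continue
        lm=(l==i).astype(np.uint8)
        pos=ray(c,*ce[i],zt)
        px=V[l==i];br=px.sum(1);uv=np.argwhere(l==i)
        w=br>(br.min()+br.max())/2
        q=np.array([ray(c,u,v,zt)[:2] for v,u in uv[w]]).mean(0)-pos[:2]
        size=2*np.sqrt(st[i,4]/np.pi)*np.linalg.norm(np.array(c['origin'])-pos)/c['fx']
        sat=px[~w].mean(0).round()
        print(np.round(ce[i],1),'pos',np.round(pos[:2],4),'z',round(float(np.median(z[l==i])),3),'diam',round(size,4),'yaw',round(np.degrees(np.arctan2(q[1],q[0])),1),'white',w.sum(),sat)
E
python3 - <<'E'
from look import *
c=cam('top');pots(c);print()
s=cam('side');pots(s)
f=np.clip(c['frame'].astype(float)*2,0,255).astype(np.uint8)[:,:,::-1]
cv2.imwrite('pics/t2.png',cv2.resize(f[140:220,260:400],None,fx=5,fy=5,interpolation=cv2.INTER_CUBIC))
E
```

```text
[341.  228.8] pos [ 0.4253 -0.0706] z 0.062 diam 0.0418 yaw -38.9 white 19 [27. 26. 25.]
[378.1 237.1] pos [ 0.4035 -0.1838] z 0.062 diam 0.0519 yaw 63.0 white 26 [26. 26. 26.]
[313.4 244.5] pos [0.3755 0.0122] z 0.062 diam 0.0421 yaw -82.1 white 23 [130.  87. 100.]
[336.5 257.6] pos [ 0.3384 -0.0584] z 0.062 diam 0.0428 yaw 52.8 white 26 [74. 43. 90.]

[404.1 187.9] pos [ 0.3996 -0.1814] z 0.063 diam 0.0499 yaw 46.0 white 44 [21. 21. 21.]
[371.8 204.3] pos [ 0.4216 -0.0685] z 0.063 diam 0.0421 yaw -40.6 white 38 [20. 20. 18.]
[392.6 225. ] pos [ 0.335  -0.0561] z 0.063 diam 0.0424 yaw -9.3 white 64 [68. 29. 86.]
[364.6 231.4] pos [0.3717 0.0139] z 0.063 diam 0.0426 yaw -49.8 white 163 [100.  52.  65.]
[313.9 246.2] pos [0.4291 0.1432] z 0.063 diam 0.0353 yaw 57.7 white 55 [27. 25. 25.]
```

View pics/t2.png

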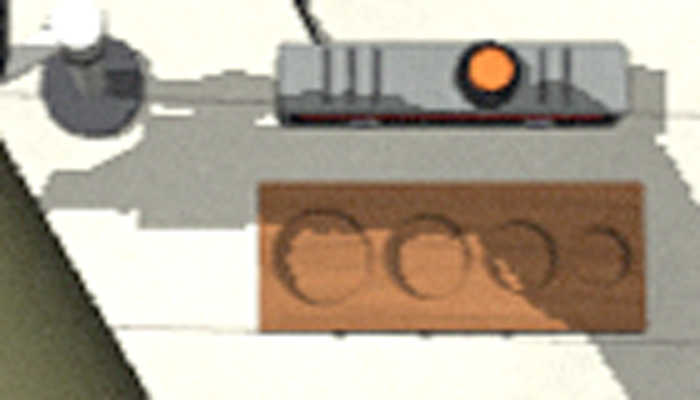

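Top view: cradle is gone from the rack, four wells visible at t2 (325,257), (429,257), (521,256), (601,255); button at (490,70).

```bash
cat >> look.py <<'E'
def rack(c):
    P=cloud(c);z=P[:,:,2];H=cv2.cvtColor(c['frame'],cv2.COLOR_RGB2HSV).astype(int)
    box=(P[:,:,0]>.47)&(P[:,:,0]<.59)&(P[:,:,1]>-.235)&(P[:,:,1]<.04)
    top=(box&(z>.0215)&(z<.033)).astype(np.uint8)
    pts=np.array([ray(c,u,v,.026)[:2] for v,u in np.argwhere(top)],np.float32)
    r=cv2.minAreaRect(pts);print('rack',np.round(r[0],4),np.round(r[1],4),round(r[2],2))
    hull=cv2.convexHull(np.argwhere(top)[:,::-1].astype(np.int32));f=np.zeros_like(top);cv2.fillConvexPoly(f,hull,1)
    n,l,st,ce=cv2.connectedComponentsWithStats((f&(1-top)).astype(np.uint8),connectivity=4)
    for i in range(1,n):
        if st[i,4]>40: 
            p=ray(c,*ce[i],.026);print('hole',np.round(ce[i],1),np.round(p[:2],4),'d',round(2*np.sqrt(st[i,4]/np.pi)*np.linalg.norm(np.array(c['origin'])-p)/c['fx'],4))
E
python3 - <<'E'
from look import *
for n in('top','side'):
    c=cam(n);rack(c)
    if n=='top':
        for u,v in((325,257),(429,257),(521,256),(601,255)): print(np.round(ray(c,260+(u+.5)/5-.5,140+(v+.5)/5-.5,.026)[:2],4))
        print('btn',np.round(ray(c,260+490.5/5-.5,140+70.5/5-.5,.08),4))
    P=cloud(c);H=cv2.cvtColor(c['frame'],cv2.COLOR_RGB2HSV)
    m=(H[:,:,0]>7)&(H[:,:,0]<22)&(H[:,:,1]>170)&(P[:,:,2]>.07)&(P[:,:,2]<.095)&(P[:,:,0]>.6)
    q=np.argwhere(m);print(n,'btn',len(q),q.mean(0),np.round(ray(c,*q.mean(0)[::-1],.081),4))
E
```

```text
rack [ 0.548  -0.0995] [0.0895 0.2456] 1.75
hole [323.7 190.9] [ 0.5458 -0.0172] d 0.0603
hole [344.6 190.9] [ 0.5476 -0.0832] d 0.0519
hole [363.2 190.8] [ 0.5498 -0.1424] d 0.0441
hole [379. 191.] [ 0.5509 -0.1928] d 0.0362
[ 0.5454 -0.02  ]
[ 0.5475 -0.0859]
[ 0.5499 -0.1444]
[ 0.5522 -0.1953]
btn [ 0.6565 -0.1156  0.08  ]
top btn 57 [153.42105263 357.75438596] [ 0.6569 -0.1159  0.081 ]
rack [ 0.5445 -0.0991] [0.097 0.251] 0.86
hole [367.5 167.3] [ 0.5493 -0.1935] d 0.0295
hole [356.5 175.8] [ 0.5475 -0.1424] d 0.0362
hole [343.2 186. ] [ 0.546  -0.0836] d 0.0441
hole [327.5 198.2] [ 0.5436 -0.0165] d 0.0508
side btn 59 [150.47457627 325.94915254] [ 0.6496 -0.1111  0.081 ]
```

```bash
cat >> look.py <<'E'
def strip(c,x,y,r,zt=.062):
    """strip yaw on lid: bright pixels on lid plane within radius; doubled-up sampling of world grid"""
    R=c['rotation'];o=np.array(c['origin'])
    n=121;g=np.linspace(-r*1.0,r*1.0,n);X,Y=np.meshgrid(g,g,indexing='ij')
    W=np.stack([X+x,Y+y,np.full_like(X,zt)],-1)-o;q=W@R
    I=cv2.remap(c['frame'],(q[...,0]/q[...,2]*c['fx']+c['cx']).astype(np.float32),(q[...,1]/q[...,2]*c['fy']+c['cy']).astype(np.float32),cv2.INTER_CUBIC).astype(float).mean(-1)
    d=np.hypot(X,Y);m=(d<r*.9)&(d>r*.25)
    w=np.clip(I-np.percentile(I[m],60),0,None)*m
    return round(float(np.degrees(np.angle((w*np.exp(1j*np.arctan2(Y,X))).sum()))),1)
E
python3 - <<'E'
from look import *
t=cam('top');s=cam('side')
print('green',strip(t,.4035,-.1838,.025),strip(s,.3996,-.1814,.025,.063))
print('yel',strip(t,.4253,-.0706,.021),strip(s,.4216,-.0685,.021,.063))
print('red side',strip(s,.4291,.1432,.017,.063))
print(get_obs()['qpos'])
plan(.43,.0,.26,80)
E
```

```text
green 61.8 37.2
yel -42.1 -42.1
red side 138.1
[   0.25302959   21.01386435  -32.62914433   77.79293037   11.19527357
   84.52607722 -120.46577494]
shift [-0.607  0.795  0.02 ] rot [-0.     0.001 -0.437] rows 11.0
```

```bash
python3 - <<'E'
from look import *
t=cam('top');s=cam('side')
def crop(c,u,v,r=13):
    return cv2.resize(np.clip(c['frame'][v-r:v+r,u-r:u+r,::-1]*1.6,0,255).astype(np.uint8),(300,300),interpolation=cv2.INTER_CUBIC)
cv2.imwrite('pics/g.png',np.hstack([crop(t,378,237),crop(s,404,190)]))
for a in (40,60,75):
    for c,x,y in((t,.4035,-.1838),(s,.3996,-.1814)):
        p=np.array([x+.024*np.cos(np.radians(a)),y+.024*np.sin(np.radians(a)),.0625])-c['origin'];q=c['rotation'].T@p
        u,v=q[0]/q[2]*c['fx']+c['cx'],q[1]/q[2]*c['fy']+c['cy'];u0,v0=(378,237) if c is t else (404,190)
        print(a,round((u-u0+13)*300/26),round((v-v0+13)*300/26))
E
```

```text
40 93 80
40 54 116
60 73 103
60 60 141
75 64 125
75 71 158
```

View pics/g.png

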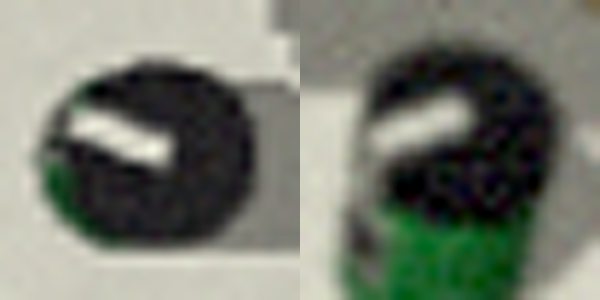

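Request:
servo_tool(series=[[[-0.607, 0.795, 0.02, 0, 0, -0.437, 1], [-0.607, 0.795, 0.02, 0, 0, -0.437, 1], [-0.607, 0.795, 0.02, 0, 0, -0.437, 1], [-0.607, 0.795, 0.02, 0, 0, -0.437, 1], [-0.607, 0.795, 0.02, 0, 0, -0.437, 1], [-0.607, 0.795, 0.02, 0, 0, -0.437, 1], [-0.607, 0.795, 0.02, 0, 0, -0.437, 1], [-0.607, 0.795, 0.02, 0, 0, -0.437, 1], [-0.607, 0.795, 0.02, 0, 0, -0.437, 1], [-0.607, 0.795, 0.02, 0, 0, -0.437, 1], [-0.607, 0.795, 0.02, 0, 0, -0.437, 1], [-0.607, 0.795, 0.02, 0, 0, -0.437, 1]]])

```text
time_s: 7.45
tool_pos: [0.4298, 0.0003, 0.2604]
tool_rot: [-180.0, 0.0, 80.2]
force: [0.6, 0.7, -0.3]
grip_width: 0.087
grasp_force: 0.0
```

The crop shows the green pot: strip runs from the centre (172,150) out to (75,120) in the top half and confirms yaw about 66°. The visible side skews the centre by about 1 px.

```bash
sed -i 's/abs(z-zt)<.012/abs(z-zt)<tol/; s/zt=.062,roi=None/zt=.062,tol=.005/' look.py; python3 - <<'E'
from look import *
t=cam('top');s=cam('side')
pots(t);print();pots(s,.0625)
E
```

```text
[271.1 224.4] pos [0.4327 0.1419] z 0.062 diam 0.0339 yaw 114.5 white 25 [25. 25. 25.]
[378.3 237.1] pos [ 0.4035 -0.1845] z 0.062 diam 0.0506 yaw 66.7 white 21 [19. 19. 19.]

[404.3 187. ] pos [ 0.4012 -0.184 ] z 0.063 diam 0.0463 yaw 33.9 white 37 [17. 17. 15.]
[371.8 203.5] pos [ 0.4233 -0.0703] z 0.063 diam 0.0389 yaw -41.8 white 36 [20. 20. 20.]
[392.8 224.3] pos [ 0.336  -0.0578] z 0.063 diam 0.0396 yaw -0.2 white 55 [68. 29. 86.]
[364.6 230.5] pos [0.3735 0.0121] z 0.064 diam 0.0397 yaw -48.2 white 153 [108.  58.  72.]
[314.  245.4] pos [0.4306 0.1416] z 0.063 diam 0.0322 yaw 102.5 white 53 [23. 23. 22.]
```

```bash
python3 - <<'E'
from look import *
t=cam('top');s=cam('side')
print('green',strip(t,.4035,-.1852,.025),strip(s,.4012,-.184,.025,.0625))
print('red',strip(t,.4327,.1419,.017),strip(s,.4306,.1416,.017,.0625))
plan(.4025,-.1845,.13,156)
plan(.4025,-.1845,.03,156)
E
```

```text
green 66.2 54.1
red 134.6 136.6
shift [-0.624  0.02   0.435] rot [-0.    -0.    -0.424] rows 10.6
shift [-0.624  0.02   0.768] rot [-0.    -0.    -0.424] rows 10.6
```

Request:
servo_tool(series=[[[-0.624, 0.02, 0.435, 0, 0, -0.415, 1], [-0.624, 0.02, 0.435, 0, 0, -0.415, 1], [-0.624, 0.02, 0.435, 0, 0, -0.415, 1], [-0.624, 0.02, 0.435, 0, 0, -0.415, 1], [-0.624, 0.02, 0.435, 0, 0, -0.415, 1], [-0.624, 0.02, 0.435, 0, 0, -0.415, 1], [-0.624, 0.02, 0.435, 0, 0, -0.415, 1], [-0.624, 0.02, 0.435, 0, 0, -0.415, 1], [-0.624, 0.02, 0.435, 0, 0, -0.415, 1], [-0.624, 0.02, 0.435, 0, 0, -0.415, 1], [-0.624, 0.02, 0.435, 0, 0, -0.415, 1], [-0.624, 0.02, 0.435, 0, 0, -0.415, 1]]])

```text
time_s: 8.65
tool_pos: [0.4033, -0.1846, 0.1302]
tool_rot: [-180.0, -0.0, 154.6]
force: [-0.2, 0.3, 0.6]
grip_width: 0.087
grasp_force: 0.0
```

```bash
python3 - <<'E'
from look import *
print(get_obs()['tool_pos'],get_obs()['tool_rot'])
plan(.4025,-.1845,.03,154)
s=cam('side');pots(s,.0625)
E
```

```text
[ 0.40329607 -0.18462803  0.13017107] [-1.79994303e+02 -2.60887091e-02  1.54598436e+02]
shift [ 0.002 -0.001  0.334] rot [-0.    -0.     0.003] rows 2.4
[404.3 187.1] pos [ 0.401  -0.1839] z 0.063 diam 0.0457 yaw 44.2 white 42 [20. 19. 19.]
[371.8 203.6] pos [ 0.4231 -0.0703] z 0.063 diam 0.0393 yaw -41.1 white 36 [20. 20. 19.]
[392.8 224.2] pos [ 0.3362 -0.0582] z 0.063 diam 0.0392 yaw 3.8 white 58 [67. 29. 85.]
[364.6 230.6] pos [0.3733 0.0123] z 0.063 diam 0.0402 yaw -48.4 white 155 [108.  56.  71.]
[313.9 245.3] pos [0.4308 0.1416] z 0.063 diam 0.0322 yaw 98.8 white 48 [24. 24. 23.]
```

Descend, close, then lift in the next call.

Request:
servo_tool(series=[[[0.002, 0, 0.12, 0, 0, 0, 1], [0.002, 0, 0.24, 0, 0, 0, 1], [0.002, 0, 0.334, 0, 0, 0, 1], [0.002, 0, 0.334, 0, 0, 0, 1], [0.002, 0, 0.334, 0, 0, 0, 0.4], [0.002, 0, 0.334, 0, 0, 0, 0.4], [0.002, 0, 0.334, 0, 0, 0, 0.4], [0.002, 0, 0.334, 0, 0, 0, 0.4], [0.002, 0, 0.334, 0, 0, 0, 0.4], [0.002, 0, 0.334, 0, 0, 0, 0.4], [0.002, 0, 0.334, 0, 0, 0, 0.4], [0.002, 0, 0.334, 0, 0, 0, 0.4]]], grip_force=15)

```text
time_s: 9.7
tool_pos: [0.4033, -0.1847, 0.0309]
tool_rot: [-180.0, 0.1, 154.6]
force: [-0.2, -0.1, 3.4]
grip_width: 0.0494
grasp_force: 15.0
```

```bash
python3 - <<'E'
from look import *
o=get_obs();print(o['tool_pos'],o['tool_rot'],o['grip_width'])
plan(.4025,-.1845,.13,154)
E
```

```text
[ 0.40327124 -0.1846594   0.03090249] [-1.79989526e+02  6.25653468e-02  1.54594978e+02] 0.04942082201805112
shift [ 0.002 -0.001 -0.33 ] rot [-0.     0.     0.003] rows 2.4
```

Request:
servo_tool(series=[[[0, 0, -0.12, 0, 0, 0, 0.4], [0, 0, -0.24, 0, 0, 0, 0.4], [0, 0, -0.24, 0, 0, 0, 0.4]]])

```text
time_s: 9.95
tool_pos: [0.4069, -0.186, 0.1081]
tool_rot: [180.0, 0.6, 154.6]
force: [2.3, -0.4, -1.7]
grip_width: 0.0495
grasp_force: 15.0
```

```bash
python3 - <<'E'
from look import *
o=get_obs();print(o['tool_pos'],o['tool_rot'],o['grip_width'])
plan(.5468,-.084,.10,93.5)
E
```

```text
[ 0.40687356 -0.18602849  0.1081254 ] [179.98600381   0.59779989 154.59201979] 0.04953200369742351
shift [-0.275  0.507  0.03 ] rot [0.002 0.003 0.339] rows 8.5
```

Request:
servo_tool(series=[[[-0.275, 0.507, 0.03, 0, 0, 0.351, 0.4], [-0.275, 0.507, 0.03, 0, 0, 0.351, 0.4], [-0.275, 0.507, 0.03, 0, 0, 0.351, 0.4], [-0.275, 0.507, 0.03, 0, 0, 0.351, 0.4], [-0.275, 0.507, 0.03, 0, 0, 0.351, 0.4], [-0.275, 0.507, 0.03, 0, 0, 0.351, 0.4], [-0.275, 0.507, 0.03, 0, 0, 0.351, 0.4], [-0.275, 0.507, 0.03, 0, 0, 0.351, 0.4], [-0.275, 0.507, 0.03, 0, 0, 0.351, 0.4], [-0.275, 0.507, 0.03, 0, 0, 0.351, 0.4], [-0.275, 0.507, 0.03, 0, 0, 0.351, 0.4], [-0.275, 0.507, 0.03, 0, 0, 0.351, 0.4]]])

```text
time_s: 10.95
tool_pos: [0.5423, -0.0823, 0.0928]
tool_rot: [-180.0, 0.0, 91.6]
force: [-0.5, -0.0, -1.0]
grip_width: 0.0496
grasp_force: 15.0
```

```bash
python3 - <<'E'
from look import *
o=get_obs();print(o['tool_pos'],o['tool_rot'],o['grip_width'])
plan(.5468,-.084,.05,91.3)
t=cam('top');s=cam('side')
def crop(c,u,v,r=30):
    return cv2.resize(np.clip(c['frame'][v-r:v+r,u-r:u+r,::-1]*1.6,0,255).astype(np.uint8),(400,400),interpolation=cv2.INTER_CUBIC)
cv2.imwrite('pics/g2.png',np.hstack([crop(t,344,191),crop(s,345,175)]))
E
```

```text
[ 0.54232408 -0.08233143  0.09282912] [-1.79962403e+02  8.01562283e-04  9.15920261e+01] 0.04960332039564533
shift [-0.006  0.015  0.143] rot [-0.     0.     0.002] rows 1.0
```

View pics/g2.png

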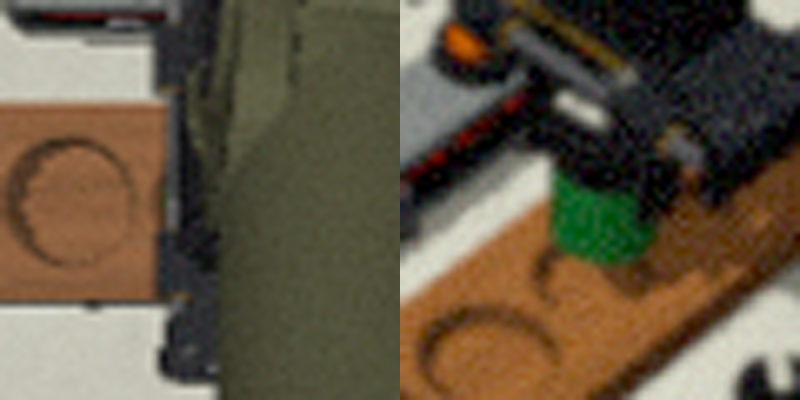

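The side half shows the green pot held above the second largest well, (600,215), with the white strip towards the reader (580,105).

Request:
servo_tool(series=[[[-0.006, 0.015, 0.05, 0, 0, 0.001, 0.4], [-0.006, 0.015, 0.1, 0, 0, 0.001, 0.4], [-0.006, 0.015, 0.11, 0, 0, 0.001, 0.4], [-0.006, 0.015, 0.11, 0, 0, 0.001, 0.4], [-0.006, 0.015, 0.13, 0, 0, 0.001, 0.4], [-0.006, 0.015, 0.13, 0, 0, 0.001, 0.4]]])

```text
time_s: 11.55
tool_pos: [0.5471, -0.0841, 0.0541]
tool_rot: [-180.0, 0.0, 91.3]
force: [-0.4, -0.5, -1.7]
grip_width: 0.0497
grasp_force: 15.0
```

```bash
python3 - <<'E'
from look import *
o=get_obs();print(o['tool_pos'],o['tool_rot'],o['force'])
plan(.5468,-.084,.039,91.5)
E
```

```text
[ 0.54707751 -0.08407519  0.05406196] [-1.79994003e+02  2.70889165e-03  9.12602972e+01] [-0.3829384  -0.45615491 -1.69425748]
shift [ 0.    -0.001  0.05 ] rot [-0.     0.    -0.001] rows 0.4
```

Request:
servo_tool(series=[[[0, 0, 0.015, 0, 0, 0, 0.4], [0, 0, 0.03, 0, 0, 0, 0.4], [0, 0, 0.04, 0, 0, 0, 0.4], [0, 0, 0.047, 0, 0, 0, 0.4], [0, 0, 0.047, 0, 0, 0, 0.4]]])

```text
time_s: 11.97
tool_pos: [0.5469, -0.084, 0.0396]
tool_rot: [-180.0, -0.0, 91.2]
force: [-0.9, 0.9, -1.6]
grip_width: 0.0498
grasp_force: 15.0
```

Request:
servo_tool(series=[[[0, 0, 0, 0, 0, 0, 0.9], [0, 0, 0, 0, 0, 0, 0.9], [0, 0, 0, 0, 0, 0, 0.9], [0, 0, 0, 0, 0, 0, 0.9], [0, 0, -0.12, 0, 0, 0, 1], [0, 0, -0.24, 0, 0, 0, 1], [0, 0, -0.33, 0, 0, 0, 1], [0, 0, -0.33, 0, 0, 0, 1], [0, 0, -0.33, 0, 0, 0, 1]]])

```text
time_s: 12.72
tool_pos: [0.5487, -0.0843, 0.1415]
tool_rot: [179.7, 0.1, 91.2]
force: [-0.5, -0.2, 0.4]
grip_width: 0.0864
grasp_force: 0.0
```

```bash
python3 - <<'E'
from look import *
o=get_obs();print(o['tool_pos'],o['tool_rot'],o['force'])
s=cam('side')
pots(s,.0705);print();pots(s,.0625)
plan(.424,-.0705,.13,48);plan(.424,-.0705,.03,48)
E
```

```text
[ 0.54871104 -0.08426485  0.1414557 ] [1.79732369e+02 5.86927667e-02 9.12411910e+01] [-0.4710993  -0.22306584  0.44385109]
[344.2 176.1] pos [ 0.5442 -0.0833] z 0.072 diam 0.0443 yaw -5.4 white 29 [20. 18. 16.]

[371.9 203.4] pos [ 0.4233 -0.0709] z 0.063 diam 0.0388 yaw -36.7 white 36 [21. 20. 20.]
[392.8 224.3] pos [ 0.3359 -0.0578] z 0.063 diam 0.0397 yaw 1.4 white 54 [68. 29. 85.]
[364.7 230.4] pos [0.3736 0.0117] z 0.063 diam 0.0394 yaw -43.5 white 155 [106.  56.  70.]
[314.  245.4] pos [0.4305 0.1416] z 0.063 diam 0.0322 yaw 69.9 white 49 [24. 24. 23.]
shift [ 0.054 -0.41   0.031] rot [0.   0.   0.24] rows 6.0
shift [ 0.054 -0.41   0.365] rot [0.   0.   0.24] rows 6.0
```

Request:
servo_tool(series=[[[0.054, -0.41, 0.031, 0, 0, 0.24, 1], [0.054, -0.41, 0.031, 0, 0, 0.24, 1], [0.054, -0.41, 0.031, 0, 0, 0.24, 1], [0.054, -0.41, 0.031, 0, 0, 0.24, 1], [0.054, -0.41, 0.031, 0, 0, 0.24, 1], [0.054, -0.41, 0.031, 0, 0, 0.24, 1], [0.054, -0.41, 0.031, 0, 0, 0.24, 1], [0.054, -0.41, 0.031, 0, 0, 0.24, 1], [0.054, -0.41, 0.15, 0, 0, 0.24, 1], [0.054, -0.41, 0.27, 0, 0, 0.24, 1], [0.054, -0.41, 0.365, 0, 0, 0.24, 1], [0.054, -0.41, 0.365, 0, 0, 0.24, 1]]])

```text
time_s: 13.77
tool_pos: [0.4184, -0.0698, 0.0241]
tool_rot: [-179.4, 0.4, 48.2]
force: [-1.7, 1.0, 0.0]
grip_width: 0.0868
grasp_force: 0.0
```

Request:
servo_tool(series=[[[0, 0, 0, 0, 0, 0, 0.3], [0, 0, 0, 0, 0, 0, 0.3], [0, 0, 0, 0, 0, 0, 0.3], [0, 0, 0, 0, 0, 0, 0.3], [0, 0, 0, 0, 0, 0, 0.3], [0, 0, 0, 0, 0, 0, 0.3], [0, 0, 0, 0, 0, 0, 0.3], [0, 0, 0, 0, 0, 0, 0.3], [0, 0, 0, 0, 0, 0, 0.3]]])

```text
time_s: 14.52
tool_pos: [0.4241, -0.0707, 0.03]
tool_rot: [180.0, -0.0, 48.0]
force: [-1.4, 1.0, 2.4]
grip_width: 0.0418
grasp_force: 15.0
```

Request:
servo_tool(series=[[[0, 0, -0.12, 0, 0, 0, 0.3], [0, 0, -0.24, 0, 0, 0, 0.3], [0, 0, -0.24, 0, 0, 0, 0.3], [0, 0, -0.24, 0, 0, 0, 0.3], [0, 0, -0.24, 0, 0, 0, 0.3]]])

```text
time_s: 14.93
tool_pos: [0.4232, -0.0705, 0.101]
tool_rot: [-180.0, 0.0, 48.0]
force: [-0.3, 0.7, -1.2]
grip_width: 0.041
grasp_force: 15.0
```

```bash
python3 - <<'E'
from look import *
o=get_obs();print(o['tool_pos'],o['tool_rot'],o['grip_width'])
plan(.5486,-.143,.10,91.7);plan(.5486,-.143,.057,91.7)
E
```

```text
[ 0.42316262 -0.070519    0.10097871] [-1.79957654e+02  4.29019519e-02  4.80404926e+01] 0.04099197000590315
shift [0.1   0.472 0.003] rot [-0.     0.    -0.243] rows 6.1
shift [0.1   0.473 0.146] rot [-0.     0.    -0.243] rows 6.1
```

Request:
servo_tool(series=[[[0, 0, -0.06, 0, 0, -0.04, 0.3], [0.1, 0.472, -0.06, 0, 0, -0.243, 0.3], [0.1, 0.472, -0.06, 0, 0, -0.243, 0.3], [0.1, 0.472, -0.06, 0, 0, -0.243, 0.3], [0.1, 0.472, -0.06, 0, 0, -0.243, 0.3], [0.1, 0.472, -0.06, 0, 0, -0.243, 0.3], [0.1, 0.472, -0.06, 0, 0, -0.243, 0.3], [0.1, 0.472, 0.03, 0, 0, -0.243, 0.3], [0.1, 0.472, 0.1, 0, 0, -0.243, 0.3], [0.1, 0.472, 0.13, 0, 0, -0.243, 0.3], [0.1, 0.472, 0.13, 0, 0, -0.243, 0.3], [0.1, 0.472, 0.13, 0, 0, -0.243, 0.3]]])

```text
time_s: 15.93
tool_pos: [0.5483, -0.1424, 0.062]
tool_rot: [-179.9, -0.0, 91.7]
force: [-0.1, 0.6, -0.6]
grip_width: 0.0417
grasp_force: 15.0
```

```bash
python3 - <<'E'
from look import *
o=get_obs();print(o['tool_pos'],o['tool_rot'],o['force'])
plan(.5486,-.143,.039,91.7)
E
```

```text
[ 0.54826682 -0.14243278  0.06201179] [-1.79886600e+02 -3.09077242e-02  9.17322977e+01] [-0.11410828  0.58630744 -0.63813986]
shift [-0.002  0.001  0.077] rot [-0.001 -0.     0.   ] rows 0.6
```

Request:
servo_tool(series=[[[-0.002, 0.001, 0.015, 0, 0, 0, 0.3], [-0.002, 0.001, 0.03, 0, 0, 0, 0.3], [-0.002, 0.001, 0.045, 0, 0, 0, 0.3], [-0.002, 0.001, 0.06, 0, 0, 0, 0.3], [-0.002, 0.001, 0.072, 0, 0, 0, 0.3], [-0.002, 0.001, 0.072, 0, 0, 0, 0.3], [-0.002, 0.001, 0.072, 0, 0, 0, 0.3]]])

```text
time_s: 16.52
tool_pos: [0.5493, -0.1435, 0.0408]
tool_rot: [-180.0, -0.0, 91.8]
force: [0.3, 0.3, -1.7]
grip_width: 0.0415
grasp_force: 15.0
```

Request:
servo_tool(series=[[[0, 0, 0, 0, 0, 0, 0.9], [0, 0, 0, 0, 0, 0, 0.9], [0, 0, 0, 0, 0, 0, 0.9], [0, 0, 0, 0, 0, 0, 0.9], [0, 0, -0.12, 0, 0, 0, 1], [0, 0, -0.24, 0, 0, 0, 1], [0, 0, -0.33, 0, 0, 0, 1], [0, 0, -0.33, 0, 0, 0, 1], [0, 0, -0.33, 0, 0, 0, 1]]])

```text
time_s: 17.27
tool_pos: [0.551, -0.1439, 0.1424]
tool_rot: [179.7, 0.1, 91.8]
force: [-0.3, 0.6, -0.6]
grip_width: 0.0858
grasp_force: 0.0
```

```bash
python3 - <<'E'
from look import *
o=get_obs();print(o['tool_pos'],o['tool_rot'],o['force'])
s=cam('side')
pots(s,.0705);print();pots(s,.0625)
t=cam('top');pots(t)
plan(.432,.1416,.13,226);plan(.432,.1416,.03,226);plan(.49,0,.15,160)
print(strip(s,.5442,-.0833,.025,.0705),strip(s,.4305,.1416,.017,.0625))
E
```

```text
[ 0.55100906 -0.14386206  0.1423653 ] [1.79742822e+02 8.37212877e-02 9.17763934e+01] [-0.34802894  0.58247853 -0.5903016 ]
[357.2 165.6] pos [ 0.5476 -0.1416] z 0.071 diam 0.0374 yaw -9.7 white 24 [21. 17. 15.]
[344.1 176. ] pos [ 0.5444 -0.0832] z 0.071 diam 0.0448 yaw -5.9 white 31 [20. 17. 15.]

[392.9 224.3] pos [ 0.3356 -0.058 ] z 0.063 diam 0.0395 yaw 1.9 white 58 [67. 28. 84.]
[364.6 230.5] pos [0.3736 0.012 ] z 0.063 diam 0.0394 yaw -47.1 white 154 [105.  56.  70.]
[314.  245.3] pos [0.4306 0.1413] z 0.063 diam 0.0325 yaw 91.3 white 45 [23. 23. 21.]
[271.1 224.2] pos [0.4333 0.1421] z 0.062 diam 0.0334 yaw 112.2 white 26 [25. 25. 25.]
[313.4 244.5] pos [0.3757 0.0123] z 0.062 diam 0.0417 yaw -83.8 white 22 [123.  82.  94.]
[336.6 257.8] pos [ 0.3379 -0.0586] z 0.063 diam 0.042 yaw 54.5 white 25 [70. 40. 85.]
shift [ 0.962 -0.36   0.031] rot [-0.    -0.001 -0.746] rows 18.7
shift [ 0.961 -0.359  0.365] rot [-0.    -0.001 -0.746] rows 18.7
shift [ 0.484 -0.181 -0.036] rot [-0.    -0.    -0.379] rows 9.5
-8.8 135.9
```

Request:
servo_tool(series=[[[0.962, -0.36, 0.031, 0, 0, -0.746, 1], [0.962, -0.36, 0.031, 0, 0, -0.746, 1], [0.962, -0.36, 0.031, 0, 0, -0.746, 1], [0.962, -0.36, 0.031, 0, 0, -0.746, 1], [0.962, -0.36, 0.031, 0, 0, -0.746, 1], [0.962, -0.36, 0.031, 0, 0, -0.746, 1], [0.962, -0.36, 0.031, 0, 0, -0.746, 1], [0.962, -0.36, 0.031, 0, 0, -0.746, 1], [0.962, -0.36, 0.031, 0, 0, -0.746, 1], [0.962, -0.36, 0.031, 0, 0, -0.746, 1], [0.962, -0.36, 0.031, 0, 0, -0.746, 1], [0.962, -0.36, 0.031, 0, 0, -0.746, 1]]])

```text
time_s: 18.37
tool_pos: [0.4312, 0.1414, 0.129]
tool_rot: [-180.0, -0.2, 178.1]
force: [-0.2, -0.2, 0.6]
grip_width: 0.0871
grasp_force: 0.0
```

```bash
python3 - <<'E'
from look import *
o=get_obs();print(o['tool_pos'],o['tool_rot'],o['qpos'][6])
plan(.432,.1416,.13,226)
s=cam('side');pots(s,.0625)
E
```

```text
[0.43124042 0.14140481 0.12901677] [-179.95020133   -0.18487412  178.1142201 ] 66.98684177398577
shift [-0.002  0.001 -0.003] rot [ 0.    -0.001 -0.266] rows 6.7
[392.9 224.2] pos [ 0.3359 -0.0583] z 0.063 diam 0.0392 yaw 2.4 white 58 [74. 32. 93.]
[364.7 230.6] pos [0.3732 0.0121] z 0.063 diam 0.0399 yaw -87.0 white 142 [115.  66.  79.]
[314.  245.4] pos [0.4305 0.1415] z 0.063 diam 0.0327 yaw 63.4 white 44 [22. 22. 22.]
```

Request:
servo_tool(series=[[[-0.002, 0.001, 0, 0, 0, -0.266, 1], [-0.002, 0.001, 0, 0, 0, -0.266, 1], [-0.002, 0.001, 0, 0, 0, -0.266, 1], [-0.002, 0.001, 0, 0, 0, -0.266, 1], [-0.002, 0.001, 0, 0, 0, -0.266, 1], [-0.002, 0.001, 0, 0, 0, -0.266, 1], [-0.002, 0.001, 0, 0, 0, -0.266, 1], [-0.002, 0.001, 0.12, 0, 0, -0.266, 1], [-0.002, 0.001, 0.24, 0, 0, -0.266, 1], [-0.002, 0.001, 0.33, 0, 0, -0.266, 1], [-0.002, 0.001, 0.33, 0, 0, -0.266, 1], [-0.002, 0.001, 0.33, 0, 0, -0.266, 1]]])

```text
time_s: 19.42
tool_pos: [0.4311, 0.1414, 0.0301]
tool_rot: [179.8, -0.2, -134.5]
force: [0.4, 0.4, 0.0]
grip_width: 0.0871
grasp_force: 0.0
```

Request:
servo_tool(series=[[[0, 0, 0, 0, 0, 0, 0.2], [0, 0, 0, 0, 0, 0, 0.2], [0, 0, 0, 0, 0, 0, 0.2], [0, 0, 0, 0, 0, 0, 0.2], [0, 0, 0, 0, 0, 0, 0.2], [0, 0, 0, 0, 0, 0, 0.2], [0, 0, 0, 0, 0, 0, 0.2], [0, 0, 0, 0, 0, 0, 0.2], [0, 0, 0, 0, 0, 0, 0.2], [0, 0, 0, 0, 0, 0, 0.2]]])

```text
time_s: 20.25
tool_pos: [0.4332, 0.1419, 0.0317]
tool_rot: [-180.0, -0.0, -134.4]
force: [-0.0, 0.3, 0.2]
grip_width: 0.0335
grasp_force: 15.0
```

Request:
servo_tool(series=[[[0, 0, -0.12, 0, 0, 0, 0.2], [0, 0, -0.24, 0, 0, 0, 0.2], [0, 0, -0.33, 0, 0, 0, 0.2], [0, 0, -0.33, 0, 0, 0, 0.2], [0, 0, -0.33, 0, 0, 0, 0.2]]])

```text
time_s: 20.67
tool_pos: [0.4344, 0.1422, 0.1322]
tool_rot: [-179.9, 0.2, -134.4]
force: [-0.1, -0.2, -1.2]
grip_width: 0.0337
grasp_force: 15.0
```

```bash
python3 - <<'E'
from look import *
o=get_obs();print(o['tool_pos'],o['tool_rot'],o['qpos'][6],o['grip_width'])
plan(.55,-.1935,.13,91.7);plan(.47,0,.13,91.7)
s=cam('side');pots(s,.0705)
E
```

```text
[0.43437923 0.14217674 0.13215024] [-1.79869401e+02  1.57006042e-01 -1.34403732e+02] 114.46294127911787 0.03367922868265296
shift [ 0.53  -1.058  0.008] rot [0.001 0.001 0.744] rows 18.7
shift [ 0.256 -0.416  0.007] rot [0.001 0.001 0.744] rows 18.7
[357.3 165.7] pos [ 0.547  -0.1415] z 0.071 diam 0.0375 yaw -10.6 white 22 [24. 19. 18.]
[344.2 176. ] pos [ 0.5442 -0.0835] z 0.071 diam 0.0448 yaw -4.3 white 34 [21. 18. 16.]
```

Request:
servo_tool(series=[[[0.5, -0.99, 0.008, 0, 0, 0.744, 0.2], [0.5, -0.99, 0.008, 0, 0, 0.744, 0.2], [0.5, -0.99, 0.008, 0, 0, 0.744, 0.2], [0.5, -0.99, 0.008, 0, 0, 0.744, 0.2], [0.5, -0.99, 0.008, 0, 0, 0.744, 0.2], [0.5, -0.99, 0.008, 0, 0, 0.744, 0.2], [0.5, -0.99, 0.008, 0, 0, 0.744, 0.2], [0.5, -0.99, 0.008, 0, 0, 0.744, 0.2], [0.5, -0.99, 0.008, 0, 0, 0.744, 0.2], [0.5, -0.99, 0.008, 0, 0, 0.744, 0.2], [0.5, -0.99, 0.008, 0, 0, 0.744, 0.2], [0.5, -0.99, 0.008, 0, 0, 0.744, 0.2]]])

```text
time_s: 21.72
tool_pos: [0.5389, -0.173, 0.1254]
tool_rot: [-179.9, -0.3, 139.3]
force: [0.6, 0.7, -0.0]
grip_width: 0.0336
grasp_force: 15.0
```

```bash
python3 - <<'E'
from look import *
o=get_obs();print(o['tool_pos'],o['tool_rot'])
plan(.55,-.1935,.13,91.4);plan(.55,-.1935,.062,91.4)
E
```

```text
[ 0.53886837 -0.17295454  0.12543812] [-179.87702172   -0.25579235  139.26885297]
shift [-0.073 -0.028 -0.015] rot [-0.001 -0.001  0.266] rows 6.7
shift [-0.074 -0.027  0.211] rot [-0.001 -0.001  0.266] rows 6.7
```

Request:
servo_tool(series=[[[-0.073, -0.028, 0, 0, 0, 0.266, 0.2], [-0.073, -0.028, 0, 0, 0, 0.266, 0.2], [-0.073, -0.028, 0, 0, 0, 0.266, 0.2], [-0.073, -0.028, 0, 0, 0, 0.266, 0.2], [-0.073, -0.028, 0, 0, 0, 0.266, 0.2], [-0.073, -0.028, 0, 0, 0, 0.266, 0.2], [-0.073, -0.028, 0, 0, 0, 0.266, 0.2], [-0.073, -0.028, 0.1, 0, 0, 0.266, 0.2], [-0.073, -0.028, 0.18, 0, 0, 0.266, 0.2], [-0.073, -0.028, 0.2, 0, 0, 0.266, 0.2], [-0.073, -0.028, 0.2, 0, 0, 0.266, 0.2], [-0.073, -0.028, 0.2, 0, 0, 0.266, 0.2]]])

```text
time_s: 22.72
tool_pos: [0.5512, -0.1935, 0.0676]
tool_rot: [-179.9, -0.0, 91.8]
force: [-0.5, 0.2, -0.0]
grip_width: 0.0335
grasp_force: 15.0
```

```bash
python3 - <<'E'
from look import *
o=get_obs();print(o['tool_pos'],o['tool_rot'],o['force'])
plan(.55,-.1935,.039,91.4)
s=cam('side');pots(s,.0705)
E
```

```text
[ 0.55117997 -0.19350646  0.0675817 ] [-1.79887740e+02 -2.38708744e-02  9.17849389e+01] [-0.49845734  0.17008571 -0.04082812]
shift [ 0.    -0.004  0.095] rot [-0.001 -0.     0.002] rows 0.7
[357.3 165.7] pos [ 0.5471 -0.1414] z 0.071 diam 0.0372 yaw -6.7 white 22 [21. 17. 15.]
[344.1 176. ] pos [ 0.5446 -0.0834] z 0.071 diam 0.0449 yaw -6.3 white 31 [20. 17. 15.]
```

Request:
servo_tool(series=[[[0, -0.003, 0.02, 0, 0, 0, 0.2], [0, -0.003, 0.035, 0, 0, 0, 0.2], [0, -0.003, 0.05, 0, 0, 0, 0.2], [0, -0.003, 0.065, 0, 0, 0, 0.2], [0, -0.003, 0.08, 0, 0, 0, 0.2], [0, -0.003, 0.088, 0, 0, 0, 0.2], [0, -0.003, 0.088, 0, 0, 0, 0.2], [0, -0.003, 0.088, 0, 0, 0, 0.2]]])

```text
time_s: 23.43
tool_pos: [0.5508, -0.194, 0.0418]
tool_rot: [-180.0, 0.0, 91.8]
force: [0.0, -1.1, 0.2]
grip_width: 0.0335
grasp_force: 15.0
```

Request:
servo_tool(series=[[[0, 0, 0.003, 0, 0, 0, 0.9], [0, 0, 0.003, 0, 0, 0, 0.9], [0, 0, 0.003, 0, 0, 0, 0.9], [0, 0, 0.003, 0, 0, 0, 0.9], [0, 0, 0.003, 0, 0, 0, 0.9], [0, 0, -0.12, 0, 0, 0, 1], [0, 0, -0.24, 0, 0, 0, 1], [0, 0, -0.36, 0, 0, 0, 1], [0, 0, -0.36, 0, 0, 0, 0], [0, 0, -0.36, 0, 0, 0, 0], [0, 0, -0.36, 0, 0, 0, 0]]])

```text
time_s: 24.35
tool_pos: [0.5506, -0.1935, 0.1498]
tool_rot: [-180.0, -0.0, 91.8]
force: [-0.5, -0.3, -0.3]
grip_width: 0.0732
grasp_force: 0.0
```

```bash
python3 - <<'E'
from look import *
o=get_obs();print(o['tool_pos'],o['tool_rot'],o['force'])
s=cam('side');pots(s,.0705)
for x,y,r in((.5442,-.0833,.025),(.5471,-.1414,.021),(.5485,-.192,.017)): print(strip(s,x,y,r,.0705))
plan(.653,-.1135,.14,91.7)
f=s['frame'][140:205,310:390,::-1]
cv2.imwrite('pics/s3.png',cv2.resize(np.clip(f*1.8,0,255).astype(np.uint8),None,fx=8,fy=8,interpolation=cv2.INTER_CUBIC))
E
```

```text
[ 0.55059353 -0.1935263   0.14977415] [-1.79992857e+02 -2.81667623e-03  9.17863081e+01] [-0.48346977 -0.32434427 -0.32517794]
[368.6 157.3] pos [ 0.5485 -0.192 ] z 0.071 diam 0.0316 yaw -37.1 white 26 [21. 20. 18.]
[357.3 165.8] pos [ 0.5469 -0.1415] z 0.071 diam 0.0375 yaw -9.4 white 22 [20. 17. 15.]
[344.2 176.1] pos [ 0.5441 -0.0832] z 0.071 diam 0.0444 yaw -6.4 white 31 [19. 17. 16.]
-8.4
-13.7
-21.6
shift [0.255 0.351 0.029] rot [-0.001 -0.     0.   ] rows 3.1
```

View pics/s3.png

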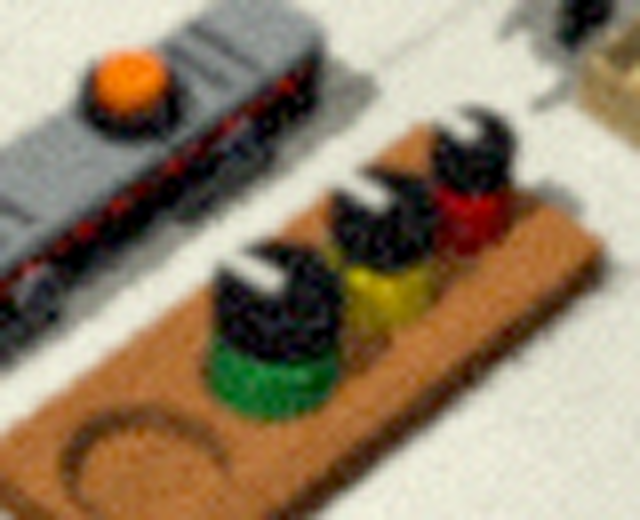

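Side crop: green (275,330), yellow (385,250) and red (475,185) stand down in their wells with strips towards the reader. I'll check the yaws from the top camera with the arm moved aside.

Request:
servo_tool(series=[[[-0.6, -0.34, -0.2, 0, 0, 0, 0], [-0.6, -0.34, -0.2, 0, 0, 0, 0], [-0.6, -0.34, -0.2, 0, 0, 0, 0], [-0.6, -0.34, -0.2, 0, 0, 0, 0], [-0.6, -0.34, -0.2, 0, 0, 0, 0], [-0.6, -0.34, -0.2, 0, 0, 0, 0], [-0.6, -0.34, -0.2, 0, 0, 0, 0]]])

```text
time_s: 24.98
tool_pos: [0.4512, -0.3809, 0.2094]
tool_rot: [-179.9, 0.1, 91.3]
force: [0.1, -0.6, 0.1]
grip_width: 0.0241
grasp_force: 0.0
```

```bash
python3 - <<'E'
from look import *
t=cam('top');pots(t,.0705)
for x,y,r in((.5472,-.0842,.025),(.5498,-.1428,.021),(.551,-.1935,.017)): print(strip(t,x,y,r,.0705))
f=t['frame'][145:210,320:400,::-1]
cv2.imwrite('pics/t3.png',cv2.resize(np.clip(f*1.8,0,255).astype(np.uint8),None,fx=8,fy=8,interpolation=cv2.INTER_CUBIC))
plan(.653,-.1135,.18,91.7)
P=cloud(t);H=cv2.cvtColor(t['frame'],cv2.COLOR_RGB2HSV)
m=(H[:,:,0]>7)&(H[:,:,0]<22)&(H[:,:,1]>170)&(P[:,:,2]>.07)&(P[:,:,2]<.095)&(P[:,:,0]>.6)
q=np.argwhere(m);print('btn',len(q),np.median(P[m],0))
E
```

```text
[346.4 189.1] pos [ 0.5466 -0.0838] z 0.07 diam 0.0482 yaw 1.8 white 24 [21. 21. 21.]
[365.1 188.8] pos [ 0.5495 -0.1413] z 0.071 diam 0.0414 yaw -5.3 white 22 [22. 21. 21.]
[381.8 188.7] pos [ 0.5515 -0.1927] z 0.07 diam 0.0337 yaw -3.2 white 18 [21. 20. 21.]
1.2
-0.5
-5.2
shift [0.862 0.691 0.095] rot [-0.001 -0.    -0.001] rows 8.0
btn 57 [ 0.65661495 -0.11617223  0.08185833]
```

View pics/t3.png

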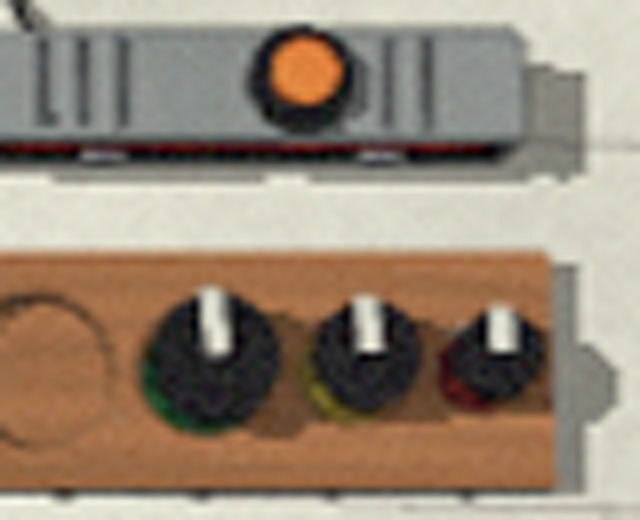

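Top crop: strips of green (215,320), yellow (368,325), red (500,330) all point straight up at the reader; button at (305,70).

Request:
servo_tool(series=[[[0.857, 0.698, 0.095, 0, 0, 0, 0], [0.857, 0.698, 0.095, 0, 0, 0, 0], [0.857, 0.698, 0.095, 0, 0, 0, 0], [0.857, 0.698, 0.095, 0, 0, 0, 0], [0.857, 0.698, 0.095, 0, 0, 0, 0], [0.857, 0.698, 0.095, 0, 0, 0, 0], [0.857, 0.698, 0.095, 0, 0, 0, 0], [0.857, 0.698, 0.095, 0, 0, 0, 0], [0.857, 0.698, 0.18, 0, 0, 0, 0], [0.857, 0.698, 0.27, 0, 0, 0, 0], [0.857, 0.698, 0.33, 0, 0, 0, 0], [0.857, 0.698, 0.36, 0, 0, 0, 0]]])

```text
time_s: 26.03
tool_pos: [0.6531, -0.1093, 0.0966]
tool_rot: [-179.6, -0.2, 92.0]
force: [-0.3, 0.2, -0.5]
grip_width: 0.0004
grasp_force: 0.0
```

```bash
python3 - <<'E'
from look import *
o=get_obs();print(o['tool_pos'],o['tool_rot'],o['grip_width'])
plan(.655,-.115,.075,91.7)
E
```

```text
[ 0.65314852 -0.10928452  0.09658914] [-1.79550371e+02 -1.58148875e-01  9.20190760e+01] 0.00040233887527588836
shift [-0.019  0.006  0.072] rot [-0.003 -0.001  0.002] rows 0.5
```

Request:
servo_tool(series=[[[-0.005, 0, 0.02, 0, 0, 0, 0], [-0.005, 0, 0.04, 0, 0, 0, 0], [-0.005, 0, 0.055, 0, 0, 0, 0], [-0.005, 0, 0.07, 0, 0, 0, 0], [-0.005, 0, 0.08, 0, 0, 0, 0], [-0.005, 0, 0.085, 0, 0, 0, 0], [-0.005, 0, 0.085, 0, 0, 0, 0]]])

```text
time_s: 26.62
tool_pos: [0.6565, -0.1147, 0.0773]
tool_rot: [179.9, 0.0, 91.8]
force: [0.2, 0.4, 3.9]
grip_width: 0.0006
grasp_force: 1.7
```

Force is 3.9 N; push a bit more to bottom it.

Request:
servo_tool(series=[[[0, 0, 0.008, 0, 0, 0, 0], [0, 0, 0.015, 0, 0, 0, 0], [0, 0, 0.02, 0, 0, 0, 0], [0, 0, 0.02, 0, 0, 0, 0], [0, 0, 0.02, 0, 0, 0, 0]]])

```text
time_s: 27.03
tool_pos: [0.6567, -0.1148, 0.076]
tool_rot: [179.8, 0.0, 91.8]
force: [-9.4, 1.6, 23.3]
grip_width: 0.0004
grasp_force: 11.9
```

Request:
servo_tool(series=[[[0, 0, 0, 0, 0, 0, 0], [0, 0, -0.1, 0, 0, 0, 0], [0, 0, -0.2, 0, 0, 0, 0], [0, 0, -0.3, 0, 0, 0, 0], [0, 0, -0.3, 0, 0, 0, 1], [0, 0, -0.3, 0, 0, 0, 1]]])

```text
time_s: 27.53
tool_pos: [0.6573, -0.1152, 0.1631]
tool_rot: [179.7, 0.1, 91.8]
force: [-0.3, -0.5, -0.6]
grip_width: 0.0078
grasp_force: 0.0
```

```bash
python3 - <<'E'
from look import *
o=get_obs();print(o['tool_pos'],o['tool_rot'],o['grip_width'])
s=cam('side');pots(s,.0705);pots(s,.0625)
t=cam('top')
# tray inner floor / walls
P=cloud(t);z=P[:,:,2];m=(P[:,:,0]>.36)&(P[:,:,0]<.6)&(P[:,:,1]<-.25)&(P[:,:,1]>-.5)&(z>.018)&(z<.036)
r=cv2.minAreaRect(P[m][:,:2].astype(np.float32));print(np.round(r[0],4),np.round(r[1],4),r[2])
plan(.551,-.1935,.13,91.7)
E
```

```text
[ 0.65731347 -0.11524834  0.16310819] [1.79718310e+02 6.62397904e-02 9.17668089e+01] 0.007826335323698724
[368.7 157.2] pos [ 0.5483 -0.1925] z 0.071 diam 0.0314 yaw -18.4 white 21 [25. 23. 22.]
[357.3 165.7] pos [ 0.5471 -0.1416] z 0.071 diam 0.0369 yaw -9.4 white 24 [21. 18. 16.]
[344.2 176. ] pos [ 0.5443 -0.0836] z 0.071 diam 0.0438 yaw -5.4 white 29 [21. 18. 15.]
[393.  224.2] pos [ 0.3358 -0.0584] z 0.063 diam 0.0391 yaw -1.3 white 47 [71. 32. 89.]
[364.7 230.5] pos [0.3735 0.0119] z 0.063 diam 0.0394 yaw -48.7 white 147 [117.  66.  79.]
[ 0.4778 -0.3694] [0.1629 0.2003] 88.3902587890625
shift [-0.251 -0.355  0.099] rot [-0.  0.  0.] rows 3.2
```

Request:
servo_tool(series=[[[-0.251, -0.355, 0.05, 0, 0, 0, 1], [-0.251, -0.355, 0.05, 0, 0, 0, 1], [-0.251, -0.355, 0.05, 0, 0, 0, 1], [-0.251, -0.355, 0.05, 0, 0, 0, 1], [-0.251, -0.355, 0.05, 0, 0, 0, 1], [-0.251, -0.355, 0.05, 0, 0, 0, 1], [-0.251, -0.355, 0.05, 0, 0, 0, 1]]])

```text
time_s: 28.22
tool_pos: [0.5525, -0.1918, 0.1448]
tool_rot: [-180.0, -0.1, 91.9]
force: [-0.2, 0.5, 0.4]
grip_width: 0.0604
grasp_force: 0.0
```

```bash
python3 - <<'E'
from look import *
o=get_obs();print(o['tool_pos'],o['tool_rot'],o['grip_width'])
plan(.551,-.1935,.04,91.7)
E
```

```text
[ 0.55249243 -0.19182244  0.14479954] [-1.79981200e+02 -5.82650159e-02  9.18832724e+01] 0.06043805584148135
shift [-0.006 -0.005  0.349] rot [-0.    -0.     0.001] rows 2.5
```

Request:
servo_tool(series=[[[-0.003, -0.004, 0, 0, 0, 0, 1], [-0.003, -0.004, 0, 0, 0, 0, 1], [-0.003, -0.004, 0, 0, 0, 0, 1], [-0.003, -0.004, 0.12, 0, 0, 0, 1], [-0.003, -0.004, 0.24, 0, 0, 0, 1], [-0.003, -0.004, 0.345, 0, 0, 0, 1], [-0.003, -0.004, 0.345, 0, 0, 0, 1], [-0.003, -0.004, 0.345, 0, 0, 0, 1]]])

```text
time_s: 28.88
tool_pos: [0.5494, -0.1935, 0.0407]
tool_rot: [-179.8, -0.1, 91.8]
force: [0.4, 1.0, 0.2]
grip_width: 0.0868
grasp_force: 0.0
```

Request:
servo_tool(series=[[[0, 0, 0, 0, 0, 0, 0.2], [0, 0, 0, 0, 0, 0, 0.2], [0, 0, 0, 0, 0, 0, 0.2], [0, 0, 0, 0, 0, 0, 0.2], [0, 0, 0, 0, 0, 0, 0.2], [0, 0, 0, 0, 0, 0, 0.2], [0, 0, 0, 0, 0, 0, 0.2], [0, 0, 0, 0, 0, 0, 0.2], [0, 0, 0, 0, 0, 0, 0.2], [0, 0, 0, 0, 0, 0, 0.2]]])

```text
time_s: 29.72
tool_pos: [0.5505, -0.1943, 0.042]
tool_rot: [-180.0, 0.0, 91.8]
force: [-0.3, 0.5, -0.3]
grip_width: 0.0336
grasp_force: 15.0
```

Request:
servo_tool(series=[[[0, 0, -0.08, 0, 0, 0, 0.2], [0, 0, -0.16, 0, 0, 0, 0.2], [0, 0, -0.3, 0, 0, 0, 0.2], [0, 0, -0.3, 0, 0, 0, 0.2], [0, 0, -0.3, 0, 0, 0, 0.2]]])

```text
time_s: 30.13
tool_pos: [0.5526, -0.195, 0.135]
tool_rot: [179.7, 0.1, 91.8]
force: [0.2, 0.1, -1.6]
grip_width: 0.0336
grasp_force: 14.9
```

```bash
python3 - <<'E'
from look import *
o=get_obs();print(o['tool_pos'],o['tool_rot'],o['grip_width'])
plan(.495,-.325,.12,91.7);plan(.495,-.325,.04,91.7)
E
```

```text
[ 0.55259599 -0.19495028  0.13496159] [1.79673648e+02 1.11036580e-01 9.17757011e+01] 0.03357274170668264
shift [-0.427 -0.206  0.05 ] rot [0.002 0.001 0.   ] rows 3.4
shift [-0.427 -0.207  0.316] rot [0.002 0.001 0.   ] rows 4.1
```

Request:
servo_tool(series=[[[-0.43, -0.2, 0.03, 0, 0, 0, 0.2], [-0.43, -0.2, 0.03, 0, 0, 0, 0.2], [-0.43, -0.2, 0.03, 0, 0, 0, 0.2], [-0.43, -0.2, 0.03, 0, 0, 0, 0.2], [-0.43, -0.2, 0.03, 0, 0, 0, 0.2], [-0.43, -0.2, 0.12, 0, 0, 0, 0.2], [-0.43, -0.2, 0.22, 0, 0, 0, 0.2], [-0.43, -0.2, 0.26, 0, 0, 0, 0.2], [-0.43, -0.2, 0.29, 0, 0, 0, 0.2], [-0.43, -0.2, 0.31, 0, 0, 0, 0.2], [-0.43, -0.2, 0.31, 0, 0, 0, 0.2], [-0.43, -0.2, 0.31, 0, 0, 0, 0.2]]])

```text
time_s: 31.13
tool_pos: [0.4953, -0.3252, 0.0396]
tool_rot: [179.9, 0.0, 91.8]
force: [0.9, -0.2, -0.1]
grip_width: 0.0334
grasp_force: 15.0
```

Request:
servo_tool(series=[[[0, 0, 0.004, 0, 0, 0, 0.2], [0, 0, 0.004, 0, 0, 0, 0.2], [0, 0, 0.004, 0, 0, 0, 0.65], [0, 0, 0.004, 0, 0, 0, 0.65], [0, 0, 0.004, 0, 0, 0, 0.65], [0, 0, 0.004, 0, 0, 0, 0.65], [0, 0, -0.1, 0, 0, 0, 0.65], [0, 0, -0.2, 0, 0, 0, 1], [0, 0, -0.33, 0, 0, 0, 1], [0, 0, -0.33, 0, 0, 0, 1], [0, 0, -0.33, 0, 0, 0, 1]]])

```text
time_s: 32.05
tool_pos: [0.4964, -0.3263, 0.1412]
tool_rot: [179.7, 0.2, 91.8]
force: [-0.3, -0.3, 0.0]
grip_width: 0.0753
grasp_force: 0.0
```

```bash
python3 - <<'E'
from look import *
o=get_obs();print(o['tool_pos'],o['tool_rot'],o['grip_width'],o['force'])
s=cam('side');pots(s,.066);print();pots(s,.0705,.007)
plan(.5493,-.1432,.13,91.7)
E
```

```text
[ 0.49640128 -0.32626063  0.14116727] [179.69070046   0.18708411  91.77468637] 0.07534320433894187 [-0.32760829 -0.29067731  0.040968  ]
[410.6 147.2] pos [ 0.4926 -0.3237] z 0.067 diam 0.0318 yaw -37.1 white 25 [22. 20. 17.]
[359.1 168.7] pos [ 0.5379 -0.1398] z 0.068 diam 0.0253 yaw -76.5 white 7 [10.  9.  9.]
[344.9 177.7] pos [ 0.5411 -0.0834] z 0.069 diam 0.0333 yaw -35.6 white 12 [13. 11. 11.]
[392.9 223.8] pos [ 0.3354 -0.0571] z 0.064 diam 0.0355 yaw -1.5 white 42 [70. 32. 87.]
[364.6 230.1] pos [0.3729 0.0131] z 0.064 diam 0.0364 yaw -43.9 white 111 [126.  69.  86.]

[410.8 146.8] pos [ 0.4907 -0.321 ] z 0.068 diam 0.0304 yaw -33.5 white 27 [22. 21. 18.]
[357.3 165.9] pos [ 0.5464 -0.1409] z 0.071 diam 0.0388 yaw -10.6 white 23 [21. 18. 16.]
[344.1 176.1] pos [ 0.5441 -0.0829] z 0.071 diam 0.0455 yaw -4.7 white 33 [18. 16. 15.]
shift [0.601 0.199 0.029] rot [0.001 0.    0.   ] rows 4.6
```

Request:
servo_tool(series=[[[0.605, 0.195, 0, 0, 0, 0, 1], [0.605, 0.195, 0, 0, 0, 0, 1], [0.605, 0.195, 0, 0, 0, 0, 1], [0.605, 0.195, 0, 0, 0, 0, 1], [0.605, 0.195, 0, 0, 0, 0, 1], [0.605, 0.195, 0, 0, 0, 0, 1], [0.605, 0.195, 0, 0, 0, 0, 1], [0.605, 0.195, 0.12, 0, 0, 0, 1], [0.605, 0.195, 0.24, 0, 0, 0, 1], [0.605, 0.195, 0.32, 0, 0, 0, 1], [0.605, 0.195, 0.325, 0, 0, 0, 1], [0.605, 0.195, 0.325, 0, 0, 0, 1]]])

```text
time_s: 33.1
tool_pos: [0.5451, -0.1433, 0.0384]
tool_rot: [-179.7, -0.0, 91.6]
force: [0.3, -0.0, 0.6]
grip_width: 0.0875
grasp_force: 0.0
```

Request:
servo_tool(series=[[[0, 0, 0, 0, 0, 0, 0.3], [0, 0, 0, 0, 0, 0, 0.3], [0, 0, 0, 0, 0, 0, 0.3], [0, 0, 0, 0, 0, 0, 0.3], [0, 0, 0, 0, 0, 0, 0.3], [0, 0, 0, 0, 0, 0, 0.3], [0, 0, 0, 0, 0, 0, 0.3], [0, 0, 0, 0, 0, 0, 0.3], [0, 0, 0, 0, 0, 0, 0.3]]])

```text
time_s: 33.85
tool_pos: [0.5483, -0.1419, 0.0408]
tool_rot: [179.9, 0.0, 91.8]
force: [2.3, -0.2, -0.4]
grip_width: 0.0417
grasp_force: 15.0
```

Request:
servo_tool(series=[[[0, 0, -0.08, 0, 0, 0, 0.3], [0, 0, -0.16, 0, 0, 0, 0.3], [0, 0, -0.32, 0, 0, 0, 0.3], [0, 0, -0.32, 0, 0, 0, 0.3], [0, 0, -0.32, 0, 0, 0, 0.3], [0, 0, -0.32, 0, 0, 0, 0.3]]])

```text
time_s: 34.35
tool_pos: [0.5471, -0.1418, 0.1361]
tool_rot: [-180.0, 0.0, 91.8]
force: [0.8, 0.4, -1.4]
grip_width: 0.0422
grasp_force: 14.8
```

```bash
python3 - <<'E'
from look import *
o=get_obs();print(o['tool_pos'],o['tool_rot'],o['grip_width'])
plan(.465,-.375,.14,91.7);plan(.465,-.375,.04,91.7)
E
```

```text
[ 0.54706829 -0.14182048  0.1361371 ] [-1.79979954e+02  2.07412283e-03  9.17794932e+01] 0.042207381261039796
shift [-0.768 -0.298 -0.013] rot [-0.  0.  0.] rows 5.9
shift [-0.768 -0.297  0.321] rot [-0.  0.  0.] rows 6.4
```

Request:
servo_tool(series=[[[-0.768, -0.298, 0, 0, 0, 0, 0.3], [-0.768, -0.298, 0, 0, 0, 0, 0.3], [-0.768, -0.298, 0, 0, 0, 0, 0.3], [-0.768, -0.298, 0, 0, 0, 0, 0.3], [-0.768, -0.298, 0, 0, 0, 0, 0.3], [-0.768, -0.298, 0, 0, 0, 0, 0.3], [-0.768, -0.298, 0, 0, 0, 0, 0.3], [-0.768, -0.298, 0, 0, 0, 0, 0.3], [-0.768, -0.298, 0.12, 0, 0, 0, 0.3], [-0.768, -0.298, 0.22, 0, 0, 0, 0.3], [-0.768, -0.298, 0.28, 0, 0, 0, 0.3], [-0.768, -0.298, 0.28, 0, 0, 0, 0.3]]])

```text
time_s: 35.35
tool_pos: [0.462, -0.3699, 0.0459]
tool_rot: [-179.5, -0.5, 91.9]
force: [-1.0, 0.5, -2.2]
grip_width: 0.0419
grasp_force: 14.8
```

Request:
servo_tool(series=[[[0, 0, 0.015, 0, 0, 0, 0.3], [0, 0, 0.03, 0, 0, 0, 0.3], [0, 0, 0.043, 0, 0, 0, 0.3], [0, 0, 0.043, 0, 0, 0, 0.3], [0, 0, 0.043, 0, 0, 0, 0.3]]])

```text
time_s: 35.77
tool_pos: [0.4657, -0.3751, 0.0403]
tool_rot: [179.9, 0.0, 91.8]
force: [-0.0, -0.2, -0.9]
grip_width: 0.0419
grasp_force: 14.8
```

Request:
servo_tool(series=[[[0, 0, 0.009, 0, 0, 0, 0.3], [0, 0, 0.009, 0, 0, 0, 0.3], [0, 0, 0.009, 0, 0, 0, 0.7], [0, 0, 0.009, 0, 0, 0, 0.7], [0, 0, 0.009, 0, 0, 0, 0.7], [0, 0, 0.009, 0, 0, 0, 0.7], [0, 0, -0.1, 0, 0, 0, 0.7], [0, 0, -0.2, 0, 0, 0, 1], [0, 0, -0.33, 0, 0, 0, 1], [0, 0, -0.33, 0, 0, 0, 1], [0, 0, -0.33, 0, 0, 0, 1]]])

```text
time_s: 36.68
tool_pos: [0.4668, -0.3762, 0.1416]
tool_rot: [179.7, 0.2, 91.8]
force: [-0.0, 0.3, -0.8]
grip_width: 0.0797
grasp_force: 0.0
```

```bash
python3 - <<'E'
from look import *
o=get_obs();print(o['tool_pos'],o['tool_rot'],o['grip_width'],o['force'])
s=cam('side');pots(s,.066);print();pots(s,.0705,.007)
plan(.5468,-.0838,.14,91.7)
E
```

```text
[ 0.46679083 -0.3761928   0.14161893] [179.72550121   0.20307508  91.77604816] 0.0797297199246027 [-0.01618125  0.26692868 -0.76567801]
[428.1 143.9] pos [ 0.4648 -0.375 ] z 0.067 diam 0.0382 yaw -10.8 white 24 [22. 20. 17.]
[410.6 147.1] pos [ 0.4929 -0.3241] z 0.067 diam 0.031 yaw -35.5 white 25 [22. 20. 16.]
[344.  177.9] pos [ 0.5423 -0.0808] z 0.069 diam 0.0341 yaw -14.3 white 9 [15. 12. 12.]
[392.9 223.8] pos [ 0.3355 -0.0571] z 0.064 diam 0.0363 yaw 5.6 white 41 [70. 33. 87.]
[364.9 230.1] pos [0.3724 0.0126] z 0.064 diam 0.0366 yaw -56.2 white 137 [115.  63.  77.]

[428.2 143.7] pos [ 0.4627 -0.3717] z 0.067 diam 0.0374 yaw -5.4 white 24 [22. 20. 17.]
[410.7 146.7] pos [ 0.4912 -0.3212] z 0.068 diam 0.0302 yaw -34.6 white 26 [23. 21. 19.]
[344.1 176.2] pos [ 0.5439 -0.0827] z 0.071 diam 0.046 yaw -5.5 white 32 [18. 15. 14.]
[392.4 222. ] pos [ 0.3384 -0.0576] z 0.065 diam 0.0219 yaw 55.0 white 21 [73. 37. 90.]
[365.3 230.7] pos [0.3683 0.016 ] z 0.065 diam 0.0252 yaw -36.8 white 55 [127.  69.  86.]
shift [ 0.962  0.301 -0.003] rot [0. 0. 0.] rows 7.3
```

Request:
servo_tool(series=[[[0.965, 0.297, 0, 0, 0, 0, 1], [0.965, 0.297, 0, 0, 0, 0, 1], [0.965, 0.297, 0, 0, 0, 0, 1], [0.965, 0.297, 0, 0, 0, 0, 1], [0.965, 0.297, 0, 0, 0, 0, 1], [0.965, 0.297, 0, 0, 0, 0, 1], [0.965, 0.297, 0, 0, 0, 0, 1], [0.965, 0.297, 0, 0, 0, 0, 1], [0.965, 0.297, 0, 0, 0, 0, 1], [0.965, 0.297, 0, 0, 0, 0, 1], [0.965, 0.297, 0, 0, 0, 0, 1]]])

```text
time_s: 37.65
tool_pos: [0.5442, -0.0846, 0.1373]
tool_rot: [-179.9, 0.0, 91.7]
force: [-0.5, -0.4, 0.2]
grip_width: 0.0866
grasp_force: 0.0
```

Request:
servo_tool(series=[[[0, 0, 0.12, 0, 0, 0, 1], [0, 0, 0.24, 0, 0, 0, 1], [0, 0, 0.32, 0, 0, 0, 1], [0, 0, 0.325, 0, 0, 0, 1], [0, 0, 0.325, 0, 0, 0, 0.4], [0, 0, 0.325, 0, 0, 0, 0.4], [0, 0, 0.325, 0, 0, 0, 0.4], [0, 0, 0.325, 0, 0, 0, 0.4], [0, 0, 0.325, 0, 0, 0, 0.4], [0, 0, 0.325, 0, 0, 0, 0.4], [0, 0, 0.325, 0, 0, 0, 0.4], [0, 0, 0.325, 0, 0, 0, 0.4]]])

```text
time_s: 38.65
tool_pos: [0.5466, -0.0828, 0.042]
tool_rot: [179.8, 0.0, 91.8]
force: [1.7, -0.5, 2.6]
grip_width: 0.0494
grasp_force: 15.0
```

Request:
servo_tool(series=[[[0, 0, -0.08, 0, 0, 0, 0.4], [0, 0, -0.16, 0, 0, 0, 0.4], [0, 0, -0.32, 0, 0, 0, 0.4], [0, 0, -0.32, 0, 0, 0, 0.4], [0, 0, -0.32, 0, 0, 0, 0.4], [0, 0, -0.32, 0, 0, 0, 0.4]]])

```text
time_s: 39.15
tool_pos: [0.5447, -0.0827, 0.1365]
tool_rot: [-180.0, 0.0, 91.8]
force: [-1.2, 0.6, -2.5]
grip_width: 0.0499
grasp_force: 14.8
```

```bash
python3 - <<'E'
from look import *
o=get_obs();print(o['tool_pos'],o['tool_rot'],o['grip_width'])
plan(.435,-.42,.14,91.7);plan(.435,-.42,.04,91.7)
E
```

```text
[ 0.54474909 -0.08272552  0.13653288] [-1.79956570e+02  1.85742758e-03  9.17865395e+01] 0.04991152208281777
shift [-1.112 -0.401 -0.011] rot [-0.  0.  0.] rows 8.5
shift [-1.112 -0.4    0.322] rot [-0.  0.  0.] rows 8.8
```

Request:
servo_tool(series=[[[-1, -0.4, 0, 0, 0, 0, 0.4], [-1, -0.4, 0, 0, 0, 0, 0.4], [-1, -0.4, 0, 0, 0, 0, 0.4], [-1, -0.4, 0, 0, 0, 0, 0.4], [-1, -0.4, 0, 0, 0, 0, 0.4], [-1, -0.4, 0, 0, 0, 0, 0.4], [-1, -0.4, 0, 0, 0, 0, 0.4], [-1, -0.4, 0, 0, 0, 0, 0.4], [-1, -0.4, 0, 0, 0, 0, 0.4], [-1, -0.4, 0, 0, 0, 0, 0.4]]])

```text
time_s: 39.98
tool_pos: [0.4315, -0.3878, 0.1342]
tool_rot: [-179.7, -0.1, 91.5]
force: [0.5, 0.0, -2.3]
grip_width: 0.0499
grasp_force: 14.8
```

Request:
servo_tool(series=[[[-0.112, 0, 0, 0, 0, 0, 0.4], [-0.112, 0, 0, 0, 0, 0, 0.4], [-0.112, 0, 0, 0, 0, 0, 0.4], [-0.112, 0, 0.1, 0, 0, 0, 0.4], [-0.112, 0, 0.2, 0, 0, 0, 0.4], [-0.112, 0, 0.25, 0, 0, 0, 0.4], [-0.112, 0, 0.28, 0, 0, 0, 0.4], [-0.112, 0, 0.3, 0, 0, 0, 0.4], [-0.112, 0, 0.31, 0, 0, 0, 0.4], [-0.112, 0, 0.31, 0, 0, 0, 0.4], [-0.112, 0, 0.31, 0, 0, 0, 0.4]]])

```text
time_s: 40.9
tool_pos: [0.4364, -0.4194, 0.0447]
tool_rot: [180.0, -0.0, 91.8]
force: [-0.5, 2.3, -2.2]
grip_width: 0.0497
grasp_force: 14.9
```

Request:
servo_tool(series=[[[0, 0, 0.01, 0, 0, 0, 0.4], [0, 0, 0.02, 0, 0, 0, 0.4], [0, 0, 0.02, 0, 0, 0, 0.4], [0, 0, 0.02, 0, 0, 0, 0.4]]])

```text
time_s: 41.23
tool_pos: [0.4374, -0.4193, 0.039]
tool_rot: [179.9, -0.0, 91.8]
force: [1.6, 5.9, 3.5]
grip_width: 0.0493
grasp_force: 15.0
```

Request:
servo_tool(series=[[[0.01, 0, -0.02, 0, 0, 0, 0.4], [0.022, 0, -0.02, 0, 0, 0, 0.4], [0.022, 0, -0.02, 0, 0, 0, 0.4], [0.022, 0, -0.01, 0, 0, 0, 0.4], [0.022, 0, -0.01, 0, 0, 0, 0.4]]])

```text
time_s: 41.65
tool_pos: [0.4348, -0.4136, 0.0404]
tool_rot: [-179.9, 0.0, 91.8]
force: [-0.7, -0.5, -1.3]
grip_width: 0.0497
grasp_force: 15.0
```

```bash
python3 - <<'E'
from look import *
s=cam('side')
f=s['frame'][105:195,370:480,::-1]
cv2.imwrite('pics/s4.png',cv2.resize(np.clip(f*1.8,0,255).astype(np.uint8),None,fx=6,fy=6,interpolation=cv2.INTER_CUBIC))
E
```

```text
(no output)
```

View pics/s4.png

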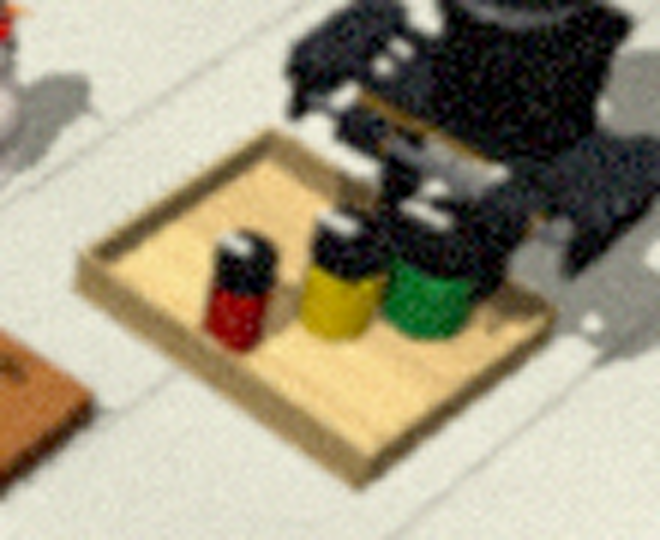

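The side crop shows red (240,290), yellow (345,270) and the held green (430,270) inside the tray, clear of its walls.

Request:
servo_tool(series=[[[0, 0, 0.007, 0, 0, 0, 0.4], [0, 0, 0.007, 0, 0, 0, 0.4], [0, 0, 0.007, 0, 0, 0, 0.78], [0, 0, 0.007, 0, 0, 0, 0.78], [0, 0, 0.007, 0, 0, 0, 0.78], [0, 0, 0.007, 0, 0, 0, 0.78], [0, 0, -0.1, 0, 0, 0, 0.78], [0, 0, -0.2, 0, 0, 0, 1], [0, 0, -0.33, 0, 0, 0, 1], [0, 0, -0.5, 0, 0, 0, 1], [0, 0, -0.6, 0, 0, 0, 1], [0, 0, -0.6, 0, 0, 0, 1]]])

```text
time_s: 42.7
tool_pos: [0.4388, -0.4166, 0.2308]
tool_rot: [179.3, 0.6, 91.8]
force: [1.1, -1.3, 0.6]
grip_width: 0.0851
grasp_force: 0.0
```

Request:
servo_tool(series=[[[0.9, 0.05, 0, 0, 0, 0, 1], [0.9, 0.05, 0, 0, 0, 0, 1], [0.9, 0.05, 0, 0, 0, 0, 1], [0.9, 0.05, 0, 0, 0, 0, 1], [0.9, 0.05, 0, 0, 0, 0, 1], [0.9, 0.05, 0, 0, 0, 0, 1], [0.9, 0.05, 0, 0, 0, 0, 1], [0.9, 0.05, 0, 0, 0, 0, 1], [0.9, 0.05, 0, 0, 0, 0, 1], [0.9, 0.05, 0, 0, 0, 0, 1]]])

```text
time_s: 43.53
tool_pos: [0.442, -0.1441, 0.2211]
tool_rot: [180.0, 0.0, 91.7]
force: [-0.4, -0.5, -0.1]
grip_width: 0.0871
grasp_force: 0.0
```

```bash
python3 - <<'E'
from look import *
o=get_obs();print(o['tool_pos'],o['force'],o['time_s'])
t=cam('top');pots(t,.066);s=cam('side');print();pots(s,.066)
a=np.load('pics/top0.npz')
for u,v in((208,252),(425,145),(168,212)):
    r=slice(v-25,v+25),slice(u-25,u+25);print(np.abs(t['frame'][r].astype(int)-a['frame'][r]).max(-1).__gt__(60).sum())
P=cloud(t);print('btn',P[152:156,356:360,2].mean())
cv2.imwrite('pics/t4.png',np.clip(t['frame'][:,:,::-1]*1.5,0,255).astype(np.uint8))
E
```

```text
[ 0.44202014 -0.14407687  0.22108545] [-0.36031985 -0.48844621 -0.09855314] 43.5333
[451.9 227.1] pos [ 0.4402 -0.4093] z 0.066 diam 0.0566 yaw -22.3 white 24 [17. 17. 17.]
[313.4 244.6] pos [0.3752 0.0122] z 0.063 diam 0.0338 yaw -80.7 white 17 [122.  81.  94.]
[336.8 257.8] pos [ 0.3378 -0.059 ] z 0.063 diam 0.034 yaw 54.7 white 21 [70. 40. 84.]

[437.5 143.6] pos [ 0.4454 -0.3976] z 0.067 diam 0.0582 yaw -20.4 white 32 [14. 13. 12.]
[393.  224.1] pos [ 0.3347 -0.0564] z 0.064 diam 0.036 yaw 1.3 white 39 [69. 31. 86.]
[364.8 230.2] pos [0.3723 0.0131] z 0.063 diam 0.037 yaw -49.7 white 130 [118.  64.  79.]
0
0
0
btn 0.08193820030874535
```

View pics/t4.png

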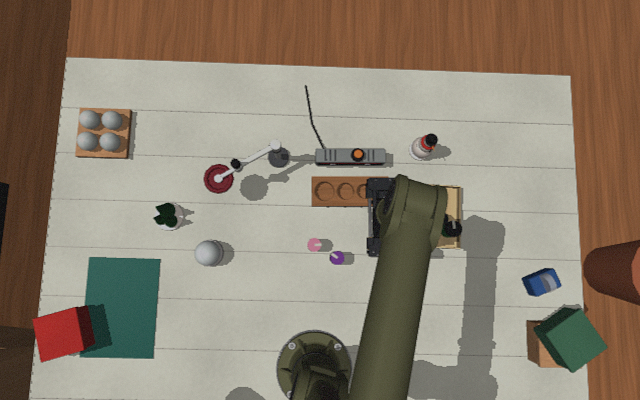

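Top view: bystanders are unmoved, cradle out at (218,178); the arm hides red and yellow. Move aside and check again.

Request:
servo_tool(series=[[[0.9, 0.05, 0, 0, 0, 0, 1], [0.9, 0.05, 0, 0, 0, 0, 1], [0.9, 0.05, 0, 0, 0, 0, 1], [0.9, 0.05, 0, 0, 0, 0, 1], [0.9, 0.05, 0, 0, 0, 0, 1], [0.9, 0.05, 0, 0, 0, 0, 1], [0.9, 0.05, 0, 0, 0, 0, 1], [0.9, 0.05, 0, 0, 0, 0, 1], [0.9, 0.05, 0, 0, 0, 0, 1], [0.9, 0.05, 0, 0, 0, 0, 1], [0.9, 0.05, 0, 0, 0, 0, 1]]])

```text
time_s: 44.55
tool_pos: [0.4492, 0.125, 0.2208]
tool_rot: [-180.0, 0.0, 91.6]
force: [0.2, -0.7, -0.8]
grip_width: 0.0869
grasp_force: 0.0
```

```bash
python3 - <<'E'
from look import *
t=cam('top');pots(t,.066);s=cam('side');print();pots(s,.066)
P=cloud(t)
for u,v in((452,227),(418,198),(436,215)): print(np.round(P[v,u],3))
f=t['frame'][170:260,400:480,::-1]
cv2.imwrite('pics/t5.png',cv2.resize(np.clip(f*1.8,0,255).astype(np.uint8),None,fx=6,fy=6,interpolation=cv2.INTER_CUBIC))
E
```

```text
[423.7 208.4] pos [ 0.4949 -0.3229] z 0.066 diam 0.036 yaw -13.1 white 21 [22. 20. 21.]
[448.  224.3] pos [ 0.4485 -0.3973] z 0.067 diam 0.0678 yaw 3.4 white 42 [21. 20. 21.]
[313.8 244.4] pos [0.3759 0.0112] z 0.063 diam 0.0342 yaw 98.2 white 65 [91. 65. 70.]
[336.3 257.7] pos [ 0.3382 -0.0575] z 0.063 diam 0.0333 yaw 64.0 white 23 [66. 38. 80.]

[436.9 143.6] pos [ 0.4467 -0.3961] z 0.067 diam 0.0594 yaw -40.3 white 59 [20. 19. 18.]
[410.5 147.1] pos [ 0.4931 -0.3239] z 0.068 diam 0.0312 yaw -37.5 white 26 [26. 24. 20.]
[392.8 223.9] pos [ 0.3354 -0.0564] z 0.064 diam 0.0365 yaw 45.5 white 30 [70. 34. 86.]
[364.7 230.1] pos [0.3727 0.013 ] z 0.064 diam 0.0371 yaw 84.7 white 100 [100.  67.  73.]
[ 0.441 -0.41   0.063]
[ 0.535 -0.323  0.006]
[ 0.476 -0.36   0.069]
```

View pics/t5.png

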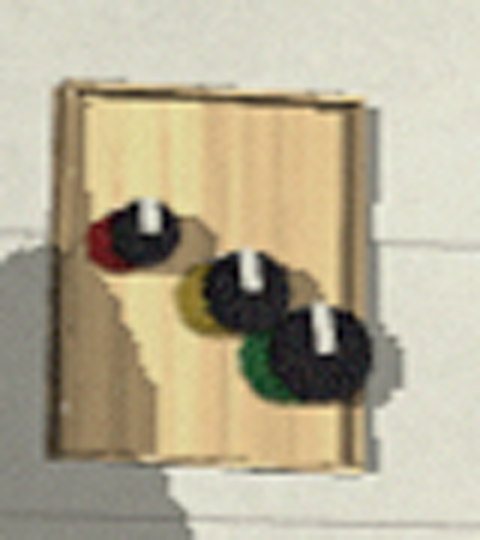

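Red (140,235), yellow (240,290) and green (315,355) all stand upright inside the tray.

```bash
python3 -c "
from h import *
print(env.sign_off())"
```

```text
the job is handed in; nothing more can be done
None
```

I handed in the job: the red, yellow and green pots (no blue one was present) were read in their wells, logged with the button, and now stand upright in the kit tray, bystanders undisturbed; sign-off gave no verdict.

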